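# Load the sprung gluing press and hold it down

### The job

Load the gluing press: lay the black graphite plate in the tray's pocket, then the white-and-green glass tile squarely on it, then the cork block centred on top, lengthwise along the pocket. Then press down on the cork until the sprung tray has sunk 8 mm (red pointer in the green band), never driving the tray to its bottom stop, and keep it there, touching nothing of the press itself, for at least two seconds. Finish while still holding it pressed down there, and leave the bead dish, white bottle, caliper and pink stone where they are.

Things in the scene. Friction and masses are not known exactly. Their poses are not given: they have to be found in the camera images.
- press: The gluing press, fixed to the bench: grey base 100 x 136 mm (its x by y), top at 28 mm, carrying the sprung aluminium tray. Origin: centre of the base's underside, at bench height. A white gauge plate 24 mm wide (its y), reaching 66 mm above the bench, stands at its -y end (centre 12 mm toward +x, 56 mm toward -y); it carries a green band (5.5 to 10.5 mm of travel) and a red band below it, and faces the press's -x side.
- pocket (a point): Centre of the pocket's floor on the tray's upper face, 56 mm above the bench when the tray is up; it sinks with the tray. z up. The pocket is 56 mm along x by 86 mm along y, bounded by four steel corner brackets (upright inner faces up to 12 mm above the floor, then flaring outward up to about 18 mm). Between the brackets both long sides (facing +x and -x) are open over the middle 58 mm, for the fingers. The tray plate is 70 x 100 x 8 mm.
- tray (a joint): Travel of the sprung tray in m: 0 = fully up, grows as it is pressed straight down, 0.016 = bottom stop. Loaded with the three parts it starts to sink at roughly 4 N and needs about 0.8 N more for each mm (about 10 N at 8 mm); it springs back up when let go. A red pointer on the tray runs down the gauge: in the green band from 5.5 to 10.5 mm of travel.
- graphite_mid (a point): Centre of the black graphite plate (52 x 82 x 11 mm along its x, y, z), half-way up. Lies flat, alone on the bare wood, in reach on the left or right; the dark block far left by the red tin is not it.
- glass_mid (a point): Centre of the glass tile (52 x 82 x 10 mm along its x, y, z; lower half white, upper half green, two layers that keep together), half-way up. Lies flat on the bench.
- cork_mid (a point): Centre of the brown cork block (30 x 60 x 24 mm along its x, y, z), half-way up. Lies flat, alone on the bare wood, in reach on the left or right; the similar block far left by the red tin is not it.
- bead_dish: Bystander: white dish with coloured beads, 85 mm across, 17 mm high; origin at the centre of its underside.
- white_bottle: Bystander: white squeeze bottle with a red tip, 46 mm across, 140 mm high, upright; origin at the centre of its underside.
- caliper: Bystander: steel caliper lying flat, 52 x 160 x 12 mm; origin at the centre of its underside.
- pink_stone: Bystander: pink sharpening stone, 22 x 85 x 14 mm; origin at the centre of its underside.
Things that resemble listed ones, but are neither listed nor needed, are in the scene too. Of the things that look like the press, the larger one is meant.

How it is judged:
By the outcome, as a careful person would: the job done as asked, in the order asked, and still so for the second after the job is handed in, while the arm keeps its last pose, push and grip.
It also fails if it takes over 72 s, if anything falls off the work surface, if the arm or the gripper's body presses on something with over 40 N, if the wrist force passes 120 N, or if a joint passes its speed limit or range.

### The arm

A 6-joint arm with a two-finger parallel gripper is mounted at the origin on a cart in front of the work surface, level with it; the furniture and walls round the work are solid. World frame = base frame: x ahead of the robot, y to its left, z up, the work surface at z = 0. Lengths are in m, angles in rad, forces in N, time in s.
With the tool pointing down it reaches from about 0.325 to 1 m from the base axis. Payload 5.1 kg.
Tool frame: the origin (TCP) lies on the centre line of the jaws, within the pads' length; the fingertips stand 17 mm ahead of it and the grasp point (between the pads) lies 2 mm behind it; x points along the fingers, y is the direction in which the jaws open and shut, and the axes are right-handed (so a half turn about x gives the same grasp; the last joint's range is limited). The gripper opens to 85 mm and grips with 20 to 120 N. Pads are 22 mm wide; open, the fingers measure 114 mm over their backs; the gripper's body (76 mm by 85 mm) begins 54 mm behind the grasp point. The pads swing forward as they close: fully open they stand 13 mm farther back than shut.
Start: joints at [-1.331, 0.124, 1.65, -0, 1.367, -0.083], TCP at [0.206, -0.616, 0.248] pointing down, gripper open.
Joint ranges: [-2.61, 2.61], [-1.02, 2.33], [0.03, 2.71], [-1.35, 4.49], [0.32, 2.68], [-2.91, 2.91]. Speed limits (rad/s): [2.57, 2.57, 3.14, 3.14, 3.14, 3.14].

### API

Orientations are given as a rotation vector (axis times angle).
In Python, from plant import env gives the robot as it stands.
- The arm moves only by the tool move_arm, never from a script. Its argument "motion" is a list of rows, each an object of numbers: "tx", "ty", "tz": the shift along the tool's x, y, z in m; "rx", "ry", "rz": the turn, a rotation vector about the tool's x, y, z in degrees. A call has exactly 5 rows; each row is the pose to reach, as a shift and turn from the pose commanded when the call began, along the tool's axes at that moment; what a row does not reach only later rows make up. A row lasts 1/12 s, in which the tool goes at most 41.7 mm and 7.16 degrees, less where a joint would pass 70% of its speed; a pose out of reach is approached as far as the arm can. A call with a gripper value outside its range is refused whole. "claw" is the opening, from 0 (shut) to 1 (fully open), set as the call begins (left out, the last holds). The fingers move at their own pace and stop on an object; "grip_force" is the grip in N (left out, the last holds). Time passes only in rows, so rows that repeat a pose let the fingers close, or fill a call up. It gives the time, the measured TCP pose, the force and the opening at its end, in the units of the state.
- env.read_state(): the state, without advancing time (a new reading comes with each control period).
- env.grab_frame(name): name is "scene" or "top" or "wrist"; returns a dict with "pixels" (400x640x3 uint8, red, green, blue), "K" (3x3 intrinsics, pixels), "distortion" ([k1, k2, p1, p2, k3] as OpenCV has them; the pictures are not rectified), "extrinsics" (4x4, takes a point from camera to world coordinates); the wrist camera has in their place "mount" (4x4, takes a point from camera to tool coordinates, whose origin is the TCP and whose axes are the tool frame's). Camera axes: x right, y up, looking along -z (the intrinsics and any distortion apply to the point x, -y, -z); pixel columns grow to the right and rows downward; lengths in m; the calibration is good to about 2 mm. A picture is of the moment at which its call begins: read the wrist's pose just before it. There is no depth.
- env.close_job(): hands the job in, once; it reports no verdict.
The state is a dict: "time": time; "joints": joint angles; "qd": joint speeds; "joint_efforts": joint torques, N m; "tool_pos": TCP position; "tcp_rot": TCP orientation; "contact_force": force on the tool from outside, world axes, zero at the start; "ft_torque": the same for the moment, N m; "gripper_width": finger opening in m.
Only numpy, scipy, OpenCV 4.12 (cv2) and the standard library are available. Lean on these libraries where they do the work, as an engineer would, in place of code of your own. Each camera call takes 0.05 s, during which the arm holds its last target.

## Working session

There is one attempt and no reset: what is moved stays moved. The work goes in short steps, Python scripts to look and compute and a tool call to move; the robot and the scene stay as the last step left them, time stands still between calls to the robot, and variables do not carry over. Pictures are saved under pics/ and viewed, and the job is handed in when it is done.

Besides the shell and the picture viewer there is one more tool, called after ">>>" by a JSON object that holds its "fn" and its "kwargs". move_arm: Moves the arm, as the interface text tells. Its arguments: {"type":"object","properties":{"motion":{"type":"array"},"claw":{"type":"number"},"grip_force":{"type":"number"}},"required":["motion"]}

```bash
ls; mkdir -p pics
python3 - <<'E'
from plant import env
import cv2,json
s=env.read_state()
print(s)
for n in ("scene","top","wrist"):
    f=env.grab_frame(n)
    cv2.imwrite(f"pics/{n}0.png",f["pixels"][:,:,::-1])
    print(n,{k:v for k,v in f.items() if k!="pixels"})
E
```

```text
pics
{'time': 0.0, 'joints': array([-1.33061923e+00,  1.24513625e-01,  1.65168454e+00, -1.98164802e-06,
        1.36750358e+00, -8.25973586e-02]), 'qd': array([-0.00023749,  0.00111277,  0.00090621,  0.00102005,  0.0003248 ,
        0.00012391]), 'joint_efforts': array([ 1.29922195e-03, -4.23609459e+01, -3.65450907e+01,  1.15997392e-05,
        6.93656577e-03,  6.14925199e-06]), 'tool_pos': array([ 0.20601427, -0.61587611,  0.24704124]), 'tcp_rot': array([ 2.04758857,  0.33556357, -2.047937  ]), 'contact_force': array([-0.52001473, -0.27064424,  0.82244379]), 'ft_torque': array([ 0.03080872, -0.01834724, -0.02995958]), 'gripper_width': 0.08585935950247064}
scene {'K': array([[431.00183038,   0.        , 317.03635799],
       [  0.        , 431.00183038, 198.21042133],
       [  0.        ,   0.        ,   1.        ]]), 'distortion': array([-0.09862782,  0.        ,  0.        ,  0.        ,  0.        ]), 'extrinsics': array([[-0.4946406 ,  0.60613374, -0.62284233, -0.27777304],
       [-0.86907131, -0.35054338,  0.34904786,  0.46096837],
       [-0.00676357,  0.71394763,  0.7001664
[... 493 characters left out ...]
204,  0.99901609,  1.25304102],
       [ 0.        ,  0.        ,  0.        ,  1.        ]])}
wrist {'K': array([[313.31312727,   0.        , 317.71868959],
       [  0.        , 313.31312727, 201.52135455],
       [  0.        ,   0.        ,   1.        ]]), 'distortion': array([-0.06158081,  0.        ,  0.        ,  0.        ,  0.        ]), 'mount': array([[ 4.76537307e-04,  3.04215603e-01, -9.52603086e-01,
        -1.26555744e-01],
       [ 9.99997848e-01,  1.77865089e-03,  1.06826196e-03,
         4.38591881e-04],
       [ 2.01933029e-03, -9.52601545e-01, -3.04214100e-01,
        -7.85340602e-02],
       [ 0.00000000e+00,  0.00000000e+00,  0.00000000e+00,
         1.00000000e+00]])}
```

View pics/scene0.png

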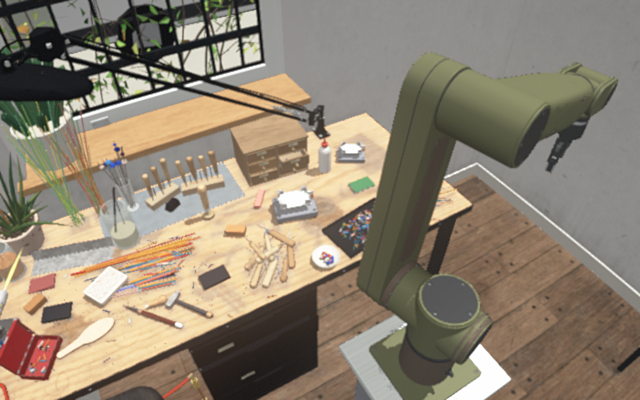

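View pics/top0.png

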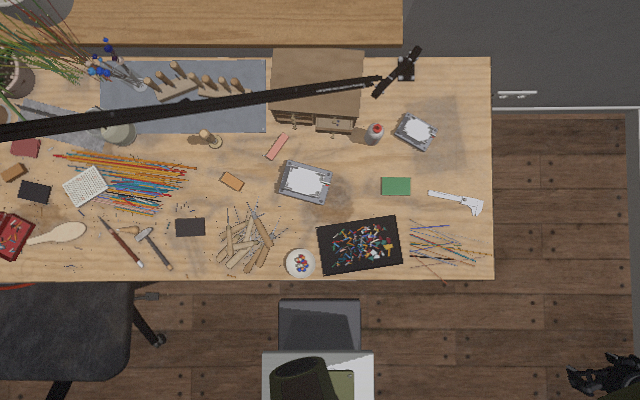

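View pics/wrist0.png

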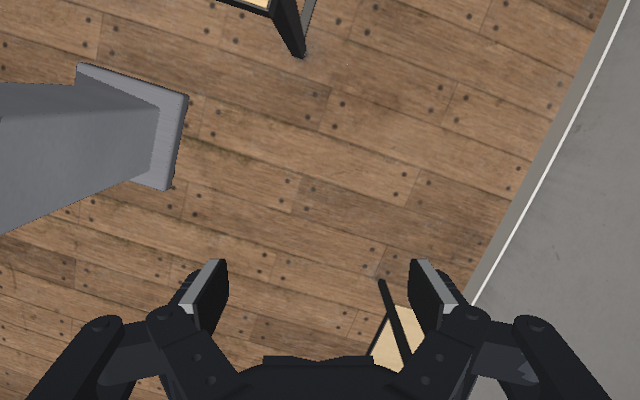

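Candidates in the top view:
- **Press:** larger at (305,181), smaller lookalike at (415,131).
- **Graphite:** (190,227) alone on wood. The decoy is at (35,192), by the red tin.
- **Cork:** (232,181). The decoy is at (13,172), by the red tin.
- **Glass:** green tile at (396,186).

I choose (305,181), (190,227), (232,181) and (396,186), and check them in enlarged crops.

```bash
cat > h.py <<'E'
from plant import env
import cv2, numpy as np
from scipy.spatial.transform import Rotation as R
def pose():
    s=env.read_state(); return s, np.array(s["tool_pos"]), R.from_rotvec(s["tcp_rot"]).as_matrix()
def grab(n):
    s,p,Rm=pose(); f=env.grab_frame(n)
    if n=="wrist":
        T=np.eye(4);T[:3,:3]=Rm;T[:3,3]=p; E=T@f["mount"]
    else: E=f["extrinsics"]
    return f["pixels"][:,:,::-1].copy(),f["K"],f["distortion"],E
def save(n,name): 
    c=grab(n); cv2.imwrite(f"pics/{name}.png",c[0]); np.savez(f"pics/{name}.npz",K=c[1],D=c[2],E=c[3]); return c
def load(name):
    z=np.load(f"pics/{name}.npz"); return cv2.imread(f"pics/{name}.png"),z["K"],z["D"],z["E"]
def unproj(c,uv,z):
    _,K,D,E=c; uv=np.array(uv,float).reshape(-1,1,2)
    n=cv2.undistortPoints(uv,K,D).reshape(-1,2)
    d=np.c_[n[:,0],-n[:,1],-np.ones(len(n))]@E[:3,:3].T; o=E[:3,3]
    return o+d*((z-o[2])/d[:,2])[:,None]
def proj(c,P):
    _,K,D,E=c; P=np.array(P,float).reshape(-1,3)
    q=(P-E[:3,3])@E[:3,:3]; q=q*[1,-1,-1]
    return cv2.projectPoints(q,np.zeros(3),np.zeros(3),K,D)[0].reshape(-1,2)
def crop(c,x0,y0,w,h,k,name):
    cv2.imwrite(f"pics/{name}.png",cv2.resize(c[0][y0:y0+h,x0:x0+w],None,fx=k,fy=k,interpolation=cv2.INTER_CUBIC))
E
python3 - <<'E'
from h import *
c=save("top","t1")
crop(c,255,130,200,90,4,"c1"); crop(c,160,160,100,90,6,"c2")
print(unproj(c,[[305,181],[190,227],[232,181],[396,186]],0))
E
```

```text
[[ 0.63900346  0.03506612  0.        ]
 [ 0.50641681  0.36640617  0.        ]
 [ 0.63926822  0.24686351  0.        ]
 [ 0.62400137 -0.2292832   0.        ]]
```

View pics/c1.png

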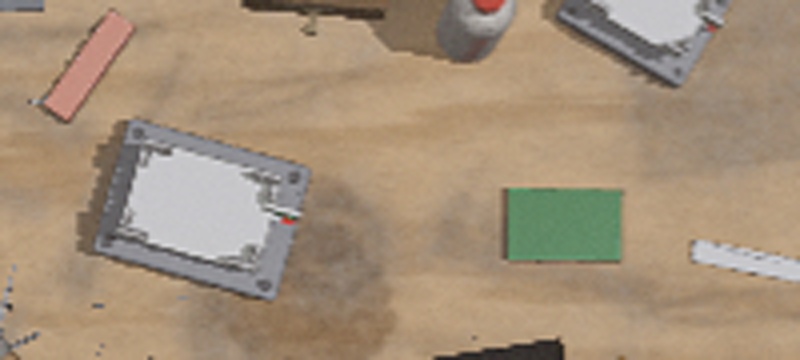

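View pics/c2.png

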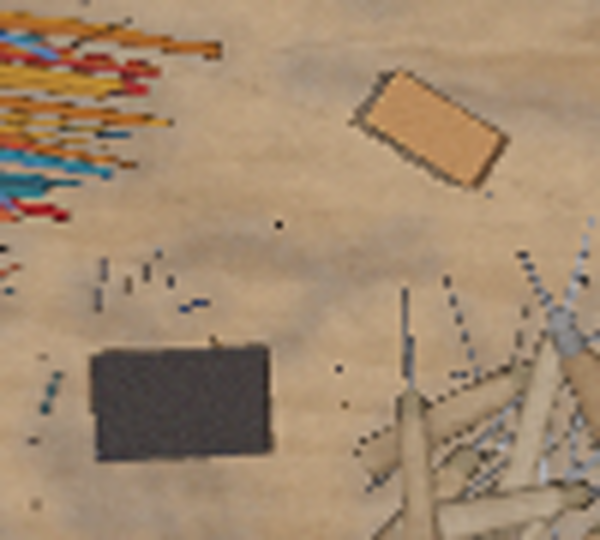

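The crops confirm the choices. The press has its gauge and red pointer at its right end (c1 pixel 287,218). Green tile, black plate and brown cork each lie alone. Next I measure the corners and the lamp height.

```bash
cat > m1.py <<'E'
from h import *
c=load("t1"); c=save("top","t2")
def rect(px,z,k,o,name):
    P=unproj(c,np.array(px)/k+o,z)
    # corners TL,TR,BR,BL in image ; long axis TL->TR
    ctr=P.mean(0); u=(P[0]+P[3]-P[1]-P[2])/2; w=(P[0]+P[1]-P[2]-P[3])/2
    print(name,ctr.round(4),"long",np.linalg.norm(u).round(4),"short",np.linalg.norm(w).round(4),"yaw of +y",np.degrees(np.arctan2(u[1],u[0])).round(1)-90, np.degrees(np.arctan2(w[1],w[0])).round(1))
rect([[91,352],[267,345],[271,452],[97,461]],.011,6,[160,160],"graph")
rect([[400,68],[509,138],[478,187],[367,118]],.024,6,[160,160],"cork")
rect([[507,188],[621,190],[621,261],[507,261]],.010,4,[255,130],"glass")
rect([[131,120],[309,169],[271,298],[95,248]],.028,4,[255,130],"press")
s,p,Rm=pose(); print(Rm.round(3))
a=save("scene","s2")
# lamp clamp
def ray(c,uv):
    A=unproj(c,uv,0)[0];B=unproj(c,uv,.5)[0];return A,(B-A)/np.linalg.norm(B-A)
for u,v in (((378,80),(308,118)),((418,50),(318,108)),((380,95),(322,136))):
    A,d=ray(c,[u]);B,e=ray(a,[v]); t=np.linalg.lstsq(np.c_[d,-e],B-A,rcond=None)[0]; print("lamp",A+t[0]*d,B+t[1]*e)
E
python3 m1.py
```

```text
graph [0.5065 0.3623 0.011 ] long 0.0828 short 0.0514 yaw of +y 2.4000000000000057 3.4
cork [0.6366 0.2387 0.024 ] long 0.0619 short 0.0279 yaw of +y -32.4 -32.5
glass [ 0.6226 -0.2276  0.01  ] long 0.082 short 0.052 yaw of +y -0.5999999999999943 -0.5
press [0.6335 0.0328 0.028 ] long 0.1306 short 0.0952 yaw of +y -15.700000000000003 -16.0
[[-0.     0.317 -0.948]
 [ 0.001 -0.948 -0.317]
 [-1.    -0.001 -0.   ]]
lamp [ 0.88668156 -0.1590134   0.15447429] [ 0.88749706 -0.15757963  0.15454599]
lamp [ 0.98168439 -0.27235666  0.10843425] [ 0.9899324  -0.25768682  0.10834131]
lamp [ 0.86819628 -0.17366925  0.08155424] [ 0.85388888 -0.19698992  0.08067049]
```

```bash
cat > d.py <<'E'
import sys
from h import *
def delta(x,y,z,yaw):
    s,p,Rm=pose(); a=np.radians(yaw)
    ty=np.array([np.cos(a),np.sin(a),0]); tx=np.array([0,0,-1.]); T=np.c_[tx,ty,np.cross(tx,ty)]
    sh=Rm.T@(np.array([x,y,z])-p); rv=R.from_matrix(Rm.T@T).as_rotvec(degrees=True)
    print("t",round(s["time"],2),"p",p.round(4),"yaw",np.degrees(np.arctan2(Rm[1,1],Rm[0,1])).round(2),"F",np.round(s["contact_force"],1),"w",round(s["gripper_width"],4))
    print("shift mm",(sh*1000).round(1),"rot",rv.round(2))
if __name__=="__main__": delta(*map(float,sys.argv[1:5]))
E
python3 d.py 0.5 -0.3 0.25 3
```

```text
t 0.3 p [ 0.2061 -0.6162  0.2478] yaw -71.5 F [-0.3  0.1  1.1] w 0.0855
shift mm [  -2.  -206.7 -379. ] rot [-7.45e+01 -3.00e-02  4.00e-02]
```

>>> {"fn": "move_arm", "kwargs": {"motion": [{"tx": 0,"ty": -0.018,"tz": -0.037,"rx": -7},{"tx": 0,"ty": -0.036,"tz": -0.074,"rx": -14},{"tx": 0,"ty": -0.054,"tz": -0.111,"rx": -21},{"tx": 0,"ty": -0.072,"tz": -0.148,"rx": -28},{"tx": 0,"ty": -0.09,"tz": -0.185,"rx": -35}], "claw": 1}}

```text
validation failed for argument at $.mo...
```

```bash
python3 d.py 0.51 0.0 0.22 3
```

```text
t 0.3 p [ 0.2061 -0.6162  0.2478] yaw -71.5 F [-0.3  0.1  1.1] w 0.0855
shift mm [  28.3 -488.  -483.7] rot [-7.45e+01 -3.00e-02  4.00e-02]
```

Probably each row needs all six numbers.

>>> {"fn": "move_arm", "kwargs": {"motion": [{"tx": 0,"ty": -0.018,"tz": -0.037,"rx": -7,"ry": 0,"rz": 0},{"tx": 0,"ty": -0.036,"tz": -0.074,"rx": -14,"ry": 0,"rz": 0},{"tx": 0,"ty": -0.054,"tz": -0.111,"rx": -21,"ry": 0,"rz": 0},{"tx": 0,"ty": -0.072,"tz": -0.148,"rx": -28,"ry": 0,"rz": 0},{"tx": 0,"ty": -0.09,"tz": -0.185,"rx": -35,"ry": 0,"rz": 0}], "claw": 1}}

```text
time: 0.72
tool_pos: [0.354, -0.4709, 0.2484]
tcp_rot: [1.658, 0.841, -1.657]
contact_force: [0.2, -0.7, 0.2]
gripper_width: 0.0856
```

```bash
python3 d.py 0.51 0.0 0.22 3
```

```text
t 0.72 p [ 0.354  -0.4709  0.2484] yaw -36.2 F [ 0.2 -0.7  0.2] w 0.0856
shift mm [  28.3 -152.2 -472.2] rot [-3.92e+01  1.00e-02 -2.00e-02]
```

>>> {"fn": "move_arm", "kwargs": {"motion": [{"tx": 0.005,"ty": -0.012,"tz": -0.039,"rx": -7,"ry": 0,"rz": 0},{"tx": 0.01,"ty": -0.024,"tz": -0.078,"rx": -14,"ry": 0,"rz": 0},{"tx": 0.015,"ty": -0.036,"tz": -0.117,"rx": -21,"ry": 0,"rz": 0},{"tx": 0.02,"ty": -0.049,"tz": -0.156,"rx": -28,"ry": 0,"rz": 0},{"tx": 0.025,"ty": -0.061,"tz": -0.195,"rx": -35,"ry": 0,"rz": 0}]}}

```text
time: 1.13
tool_pos: [0.4202, -0.2774, 0.2232]
tcp_rot: [1.224, 1.199, -1.224]
contact_force: [1.0, -0.1, 0.1]
gripper_width: 0.0854
```

```bash
python3 d.py 0.5065 0.32 0.2 3
```

```text
t 1.13 p [ 0.4202 -0.2774  0.2232] yaw -1.18 F [ 1.  -0.1  0.1] w 0.0854
shift mm [  23.1   74.  -599.1] rot [-4.18  0.01 -0.02]
```

>>> {"fn": "move_arm", "kwargs": {"motion": [{"tx": 0,"ty": 0.017,"tz": -0.037,"rx": -4,"ry": 0,"rz": 0},{"tx": 0,"ty": 0.034,"tz": -0.074,"rx": -4,"ry": 0,"rz": 0},{"tx": 0,"ty": 0.051,"tz": -0.111,"rx": 0,"ry": 0,"rz": 0},{"tx": 0,"ty": 0.068,"tz": -0.148,"rx": 7,"ry": 0,"rz": 0},{"tx": 0,"ty": 0.085,"tz": -0.185,"rx": 14,"ry": 0,"rz": 0}]}}

```text
time: 1.55
tool_pos: [0.5072, -0.1016, 0.2236]
tcp_rot: [1.393, 1.078, -1.392]
contact_force: [0.5, 0.3, -1.1]
gripper_width: 0.0859
```

```bash
python3 d.py 0.6335 0.0328 0.23 -15.8
```

```text
t 1.55 p [ 0.5072 -0.1016  0.2236] yaw -14.48 F [ 0.5  0.3 -1.1] w 0.0859
shift mm [  -6.3   88.7 -161.7] rot [ 1.32  0.   -0.05]
```

>>> {"fn": "move_arm", "kwargs": {"motion": [{"tx": -0.006,"ty": 0.089,"tz": -0.162,"rx": 1.3,"ry": 0,"rz": 0},{"tx": -0.006,"ty": 0.089,"tz": -0.162,"rx": 1.3,"ry": 0,"rz": 0},{"tx": -0.006,"ty": 0.089,"tz": -0.162,"rx": 1.3,"ry": 0,"rz": 0},{"tx": -0.006,"ty": 0.089,"tz": -0.162,"rx": 1.3,"ry": 0,"rz": 0},{"tx": -0.006,"ty": 0.089,"tz": -0.162,"rx": 1.3,"ry": 0,"rz": 0}]}}

```text
time: 1.97
tool_pos: [0.635, 0.0353, 0.2295]
tcp_rot: [1.405, 1.071, -1.402]
contact_force: [-0.7, -0.6, 0.0]
gripper_width: 0.085
```

```bash
python3 - <<'E'
from h import *
c=save("wrist","w1"); crop(c,200,100,240,180,3,"w1c")
E
python3 d.py 0.5065 0.362 0.2 3
```

```text
t 2.02 p [0.6357 0.0361 0.2294] yaw -15.27 F [-1.1  0.5 -0.7] w 0.0854
shift mm [  29.7 -210.5 -280.3] rot [-18.26  -0.12  -0.1 ]
```

View pics/w1.png

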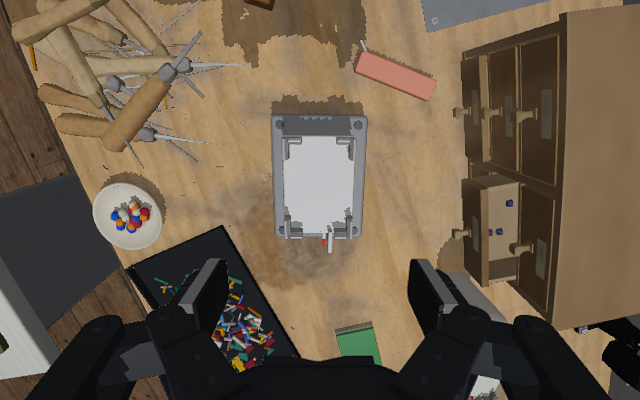

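View pics/w1c.png

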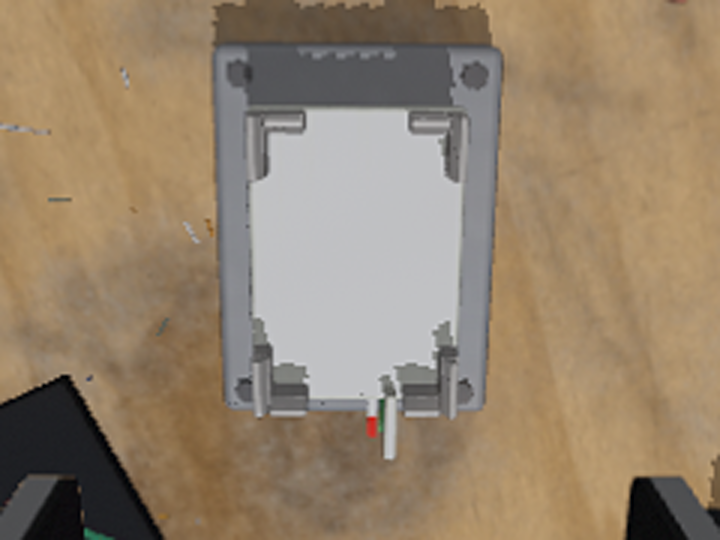

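Wrist view: press in full, with brackets at crop corners (247,112), (468,113), (254,417), (456,417) and the gauge at the bottom. I measure base and brackets and check that they agree.

```bash
cat > m2.py <<'E'
from h import *
c=load("w1")
def rect(px,z,name):
    P=unproj(c,np.array(px)/3+[200,100]-.33,z)
    ctr=P.mean(0); u=(P[0]+P[1]-P[2]-P[3])/2; w=(P[1]+P[2]-P[0]-P[3])/2
    print(name,ctr.round(4),np.linalg.norm(u).round(4),np.linalg.norm(w).round(4),"yaw",np.degrees(np.arctan2(u[1],u[0])).round(2)-90, np.degrees(np.arctan2(w[1],w[0])).round(2))
rect([[214,45],[502,47],[483,410],[227,408]],.028,"base")
rect([[247,110],[468,112],[457,417],[253,417]],.074,"brk")
P=unproj(c,np.array([[250,200],[463,200],[254,320],[460,320]])/3+[200,100],.056); print(np.linalg.norm(P[0]-P[1]),np.linalg.norm(P[2]-P[3]),P)
def model(x,y,yaw):
    a=np.radians(yaw);ex=np.array([np.cos(a),np.sin(a),0]);ey=np.array([-ex[1],ex[0],0]);o=np.array([x,y,0])
    im=cv2.resize(c[0][100:280,200:440],None,fx=3,fy=3,interpolation=cv2.INTER_CUBIC)
    for hx,hy,z,col in ((50,68,.028,(0,0,255)),(35,50,.056,(255,0,0)),(28,43,.068,(0,200,0))):
        Q=[o+ex*sx*hx/1e3+ey*sy*hy/1e3+[0,0,z] for sx,sy in((-1,-1),(1,-1),(1,1),(-1,1))]
        q=(proj(c,Q)-[200,100])*3+1
        cv2.polylines(im,[np.int32(q.round())],True,col,1)
    cv2.imwrite("pics/w1m.png",im)
import sys
if len(sys.argv)>1: model(*map(float,sys.argv[1:]))
E
python3 m2.py 0.633 0.0335 -15.8
```

```text
base [0.6363 0.0339 0.028 ] 0.1335 0.0975 yaw -15.86 -15.89
brk [0.6361 0.0342 0.074 ] 0.0989 0.0662 yaw -15.86 -15.72
0.06903141571781028 0.06943321942908827 [[0.60824793 0.06133853 0.056     ]
 [0.67478352 0.04294421 0.056     ]
 [0.59734116 0.02180847 0.056     ]
 [0.66425935 0.00329018 0.056     ]]
```

View pics/w1m.png

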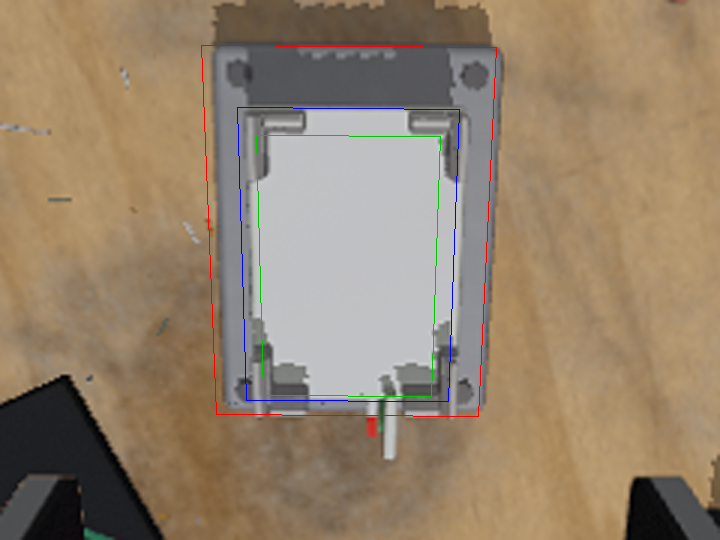

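Base and brackets agree: press centre ≈ (0.636, 0.034), yaw −15.9°. On to the graphite.

>>> {"fn": "move_arm", "kwargs": {"motion": [{"tx": 0.003,"ty": -0.024,"tz": -0.032,"rx": -4,"ry": 0,"rz": 0},{"tx": 0.006,"ty": -0.048,"tz": -0.064,"rx": -8,"ry": 0,"rz": 0},{"tx": 0.009,"ty": -0.072,"tz": -0.096,"rx": -12,"ry": 0,"rz": 0},{"tx": 0.012,"ty": -0.096,"tz": -0.128,"rx": -16,"ry": 0,"rz": 0},{"tx": 0.015,"ty": -0.12,"tz": -0.16,"rx": -18.5,"ry": 0,"rz": 0}]}}

```text
time: 2.43
tool_pos: [0.5588, 0.2191, 0.2142]
tcp_rot: [1.169, 1.235, -1.169]
contact_force: [0.8, -0.2, 0.1]
gripper_width: 0.0852
```

```bash
python3 d.py 0.5065 0.3623 0.2 3
```

```text
t 2.43 p [0.5588 0.2191 0.2142] yaw 3.14 F [ 0.8 -0.2  0.1] w 0.0852
shift mm [  14.2  -44.3 -145.9] rot [ 0.14  0.   -0.01]
```

>>> {"fn": "move_arm", "kwargs": {"motion": [{"tx": 0.004,"ty": -0.011,"tz": -0.037,"rx": 0,"ry": 0,"rz": 0},{"tx": 0.008,"ty": -0.022,"tz": -0.074,"rx": 0,"ry": 0,"rz": 0},{"tx": 0.012,"ty": -0.034,"tz": -0.112,"rx": 0,"ry": 0,"rz": 0},{"tx": 0.014,"ty": -0.044,"tz": -0.146,"rx": 0,"ry": 0,"rz": 0},{"tx": 0.014,"ty": -0.044,"tz": -0.146,"rx": 0,"ry": 0,"rz": 0}]}}

```text
time: 2.85
tool_pos: [0.5053, 0.3658, 0.1996]
tcp_rot: [1.167, 1.238, -1.167]
contact_force: [0.1, -0.1, 0.1]
gripper_width: 0.0853
```

```bash
python3 - <<'E'
from h import *
c=save("wrist","w2"); crop(c,200,80,240,180,3,"w2c")
E
python3 d.py 0.5065 0.3623 0.02 3
```

```text
t 2.9 p [0.5066 0.3635 0.1998] yaw 3.27 F [-0.2 -0.1 -0.2] w 0.0853
shift mm [179.8  -0.    1.2] rot [0.27 0.02 0.04]
```

View pics/w2c.png

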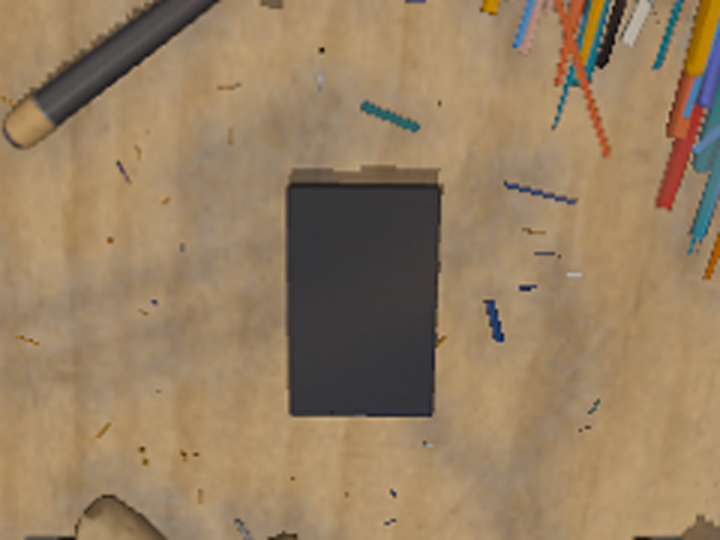

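The plate is fully visible, with corners at crop (288,184), (440,184), (433,415) and (290,414).

```bash
cat > m3.py <<'E'
from h import *
def rect(c,px,k,o,z,name):
    P=unproj(c,(np.array(px)-(k-1)/2)/k+o,z)
    ctr=P.mean(0); u=(P[0]+P[1]-P[2]-P[3])/2; w=(P[1]+P[2]-P[0]-P[3])/2
    print(name,ctr.round(4),np.linalg.norm(u).round(4),np.linalg.norm(w).round(4),"yaw",np.degrees(np.arctan2(u[1],u[0])).round(2)-90, np.degrees(np.arctan2(w[1],w[0])).round(2))
E
python3 - <<'E'
from m3 import *
rect(load("w2"),[[288,184],[440,184],[434,415],[290,414]],3,[200,80],.011,"g")
E
```

```text
g [0.5086 0.3659 0.011 ] 0.0817 0.0511 yaw 2.8799999999999955 3.01
```

>>> {"fn": "move_arm", "kwargs": {"motion": [{"tx": 0.04,"ty": 0.002,"tz": -0.002,"rx": 0.3,"ry": 0,"rz": 0},{"tx": 0.08,"ty": 0.002,"tz": -0.002,"rx": 0.3,"ry": 0,"rz": 0},{"tx": 0.12,"ty": 0.002,"tz": -0.002,"rx": 0.3,"ry": 0,"rz": 0},{"tx": 0.15,"ty": 0.002,"tz": -0.002,"rx": 0.3,"ry": 0,"rz": 0},{"tx": 0.17,"ty": 0.002,"tz": -0.002,"rx": 0.3,"ry": 0,"rz": 0}]}}

```text
time: 3.32
tool_pos: [0.5086, 0.3606, 0.0261]
tcp_rot: [1.171, 1.232, -1.18]
contact_force: [0.0, 0.4, -0.0]
gripper_width: 0.0852
```

```bash
python3 d.py 0.5086 0.3659 0.018 2.95
python3 - <<'E'
from h import *
save("wrist","w3")
E
```

```text
t 3.32 p [0.5086 0.3606 0.0261] yaw 2.62 F [ 0.   0.4 -0. ] w 0.0852
shift mm [ 8.1  0.3 -5.3] rot [-0.33  0.18  0.28]
```

View pics/w3.png

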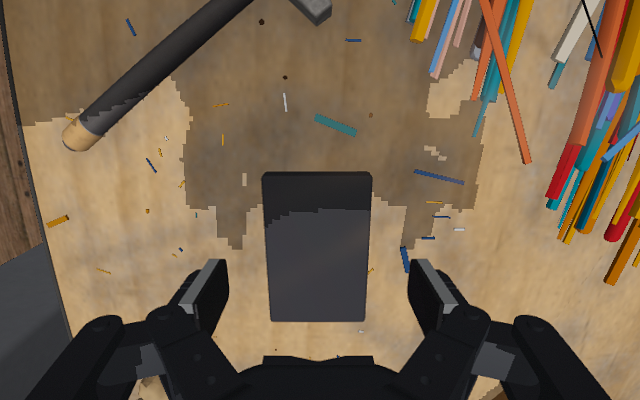

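>>> {"fn": "move_arm", "kwargs": {"motion": [{"tx": 0.005,"ty": 0,"tz": 0,"rx": 0,"ry": 0,"rz": 0},{"tx": 0.01,"ty": 0,"tz": 0,"rx": 0,"ry": 0,"rz": 0},{"tx": 0.01,"ty": 0,"tz": 0,"rx": 0,"ry": 0,"rz": 0},{"tx": 0.01,"ty": 0,"tz": 0,"rx": 0,"ry": 0,"rz": 0},{"tx": 0.01,"ty": 0,"tz": 0,"rx": 0,"ry": 0,"rz": 0}]}}

```text
time: 3.78
tool_pos: [0.5113, 0.364, 0.0224]
tcp_rot: [1.177, 1.23, -1.172]
contact_force: [-0.3, -0.7, 0.2]
gripper_width: 0.0856
```

```bash
python3 d.py 0.5086 0.3659 0.018 2.95
python3 - <<'E'
from h import *
save("wrist","w4")
E
python3 d.py 0.5086 0.3659 0.018 2.95
```

```text
t 3.78 p [0.5113 0.364  0.0224] yaw 2.7 F [-0.3 -0.7  0.2] w 0.0856
shift mm [ 4.4 -2.7 -2. ] rot [-0.25 -0.09 -0.17]
t 3.83 p [0.5111 0.364  0.0221] yaw 2.7 F [ 0.7 -0.3 -0.4] w 0.0856
shift mm [ 4.1 -2.5 -2. ] rot [-0.25 -0.08 -0.15]
```

View pics/w4.png

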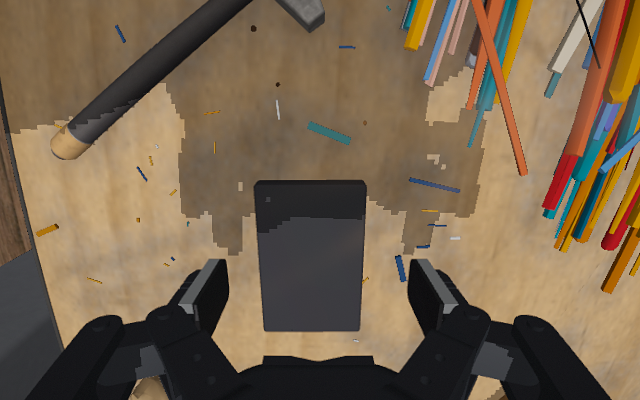

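Run:
```python
from m3 import *
c=load("w4"); crop(c,240,160,140,190,3,"w4c")
rect(c,[[254.5,182],[366,181],[360,331],[264.5,331]],1,[0,0],.011,"g")
```

```text
g [0.5086 0.3657 0.011 ] 0.0829 0.0511 yaw 2.9000000000000057 2.76
```

View pics/w4c.png

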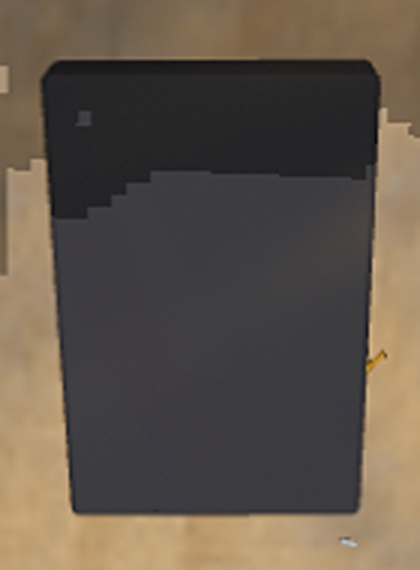

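Both views agree (0.5086, 0.3658). Correct and close.

>>> {"fn": "move_arm", "kwargs": {"motion": [{"tx": 0.0045,"ty": -0.0025,"tz": -0.002,"rx": -0.2,"ry": 0,"rz": 0},{"tx": 0.0045,"ty": -0.0025,"tz": -0.002,"rx": -0.2,"ry": 0,"rz": 0},{"tx": 0.0045,"ty": -0.0025,"tz": -0.002,"rx": -0.2,"ry": 0,"rz": 0},{"tx": 0.0045,"ty": -0.0025,"tz": -0.002,"rx": -0.2,"ry": 0,"rz": 0},{"tx": 0.0045,"ty": -0.0025,"tz": -0.002,"rx": -0.2,"ry": 0,"rz": 0}], "claw": 0, "grip_force": 40}}

```text
time: 4.25
tool_pos: [0.5075, 0.3655, 0.016]
tcp_rot: [1.172, 1.233, -1.171]
contact_force: [-0.4, -0.5, 1.6]
gripper_width: 0.0511
```

```bash
python3 d.py 0.6362 0.034 0.2 -15.85
python3 - <<'E'
from h import *
save("wrist","w5")
E
```

```text
t 4.25 p [0.5075 0.3655 0.016 ] yaw 2.91 F [-0.4 -0.5  1.6] w 0.0511
shift mm [-184.1  111.7  337.6] rot [18.76 -0.02 -0.  ]
```

View pics/w5.png

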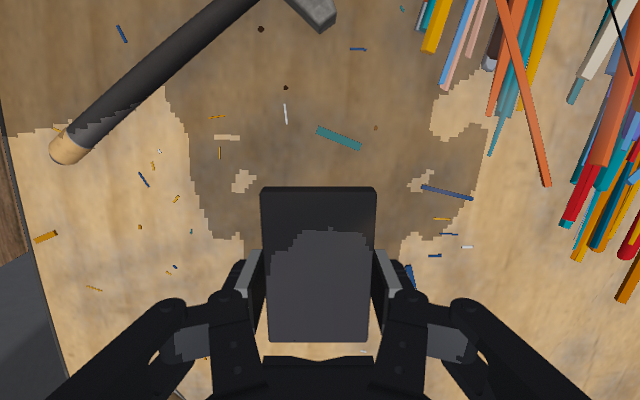

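Run:
```python
from m3 import *
c=load("w5"); crop(c,250,170,140,190,3,"w5c")
rect(c,[[260,188.5],[376.5,188.5],[368.5,342],[268,342]],1,[0,0],.011,"g")
```

```text
g [0.5082 0.3657 0.011 ] 0.0831 0.0517 yaw 2.8299999999999983 2.77
```

View pics/w5c.png

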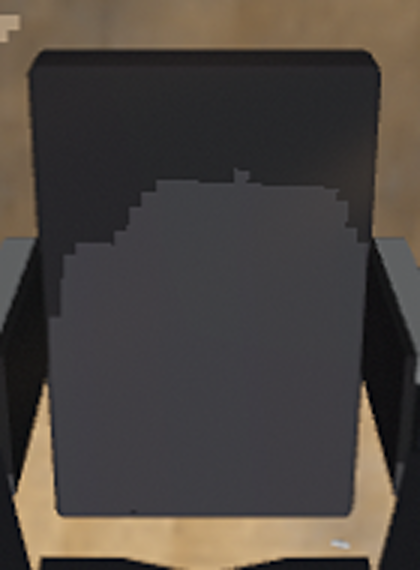

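>>> {"fn": "move_arm", "kwargs": {"motion": [{"tx": -0.02,"ty": 0,"tz": 0,"rx": 0,"ry": 0,"rz": 0},{"tx": -0.06,"ty": 0,"tz": 0,"rx": 0,"ry": 0,"rz": 0},{"tx": -0.1,"ty": 0.01,"tz": 0.01,"rx": 2,"ry": 0,"rz": 0},{"tx": -0.125,"ty": 0.025,"tz": 0.035,"rx": 5,"ry": 0,"rz": 0},{"tx": -0.125,"ty": 0.035,"tz": 0.075,"rx": 9,"ry": 0,"rz": 0}]}}

```text
time: 4.72
tool_pos: [0.5507, 0.2954, 0.1491]
tcp_rot: [1.298, 1.153, -1.273]
contact_force: [1.7, -0.1, -0.3]
gripper_width: 0.0508
```

```bash
python3 d.py 0.6362 0.034 0.12 -15.85
```

```text
t 4.72 p [0.5507 0.2954 0.1491] yaw -6.04 F [ 1.7 -0.1 -0.3] w 0.0508
shift mm [ 28.5 112.2 251.2] rot [ 9.81 -0.5  -0.67]
```

>>> {"fn": "move_arm", "kwargs": {"motion": [{"tx": 0.0,"ty": 0.017,"tz": 0.037,"rx": 2,"ry": 0,"rz": 0},{"tx": 0.0,"ty": 0.034,"tz": 0.074,"rx": 4,"ry": 0,"rz": 0},{"tx": 0.0,"ty": 0.05,"tz": 0.11,"rx": 6,"ry": 0,"rz": 0},{"tx": 0.01,"ty": 0.066,"tz": 0.146,"rx": 8,"ry": 0,"rz": 0},{"tx": 0.01,"ty": 0.082,"tz": 0.182,"rx": 9.8,"ry": 0,"rz": 0}]}}

```text
time: 5.13
tool_pos: [0.6072, 0.1004, 0.1284]
tcp_rot: [1.409, 1.066, -1.415]
contact_force: [0.1, 0.2, -3.0]
gripper_width: 0.0505
```

```bash
python3 d.py 0.6355 0.034 0.12 -15.85
```

```text
t 5.13 p [0.6072 0.1004 0.1284] yaw -15.99 F [ 0.1  0.2 -3. ] w 0.0505
shift mm [ 8.3 45.6 56. ] rot [-0.14  0.08  0.2 ]
```

>>> {"fn": "move_arm", "kwargs": {"motion": [{"tx": 0,"ty": 0.023,"tz": 0.028,"rx": 0,"ry": 0,"rz": 0},{"tx": 0.008,"ty": 0.042,"tz": 0.056,"rx": 0,"ry": 0,"rz": 0},{"tx": 0.008,"ty": 0.042,"tz": 0.06,"rx": 0,"ry": 0,"rz": 0},{"tx": 0.008,"ty": 0.042,"tz": 0.06,"rx": 0,"ry": 0,"rz": 0},{"tx": 0.008,"ty": 0.042,"tz": 0.06,"rx": 0,"ry": 0,"rz": 0}]}}

```text
time: 5.55
tool_pos: [0.6316, 0.0333, 0.1218]
tcp_rot: [1.41, 1.066, -1.413]
contact_force: [-0.5, -0.4, -2.2]
gripper_width: 0.0506
```

```bash
python3 - <<'E'
from h import *
save("wrist","w6")
E
python3 d.py 0.6355 0.034 0.12 -15.85
```

```text
t 5.6 p [0.6317 0.034  0.1221] yaw -15.88 F [-0.5  0.2 -1.8] w 0.0505
shift mm [ 2.1  3.6 -1. ] rot [-0.03 -0.01  0.08]
```

View pics/w6.png

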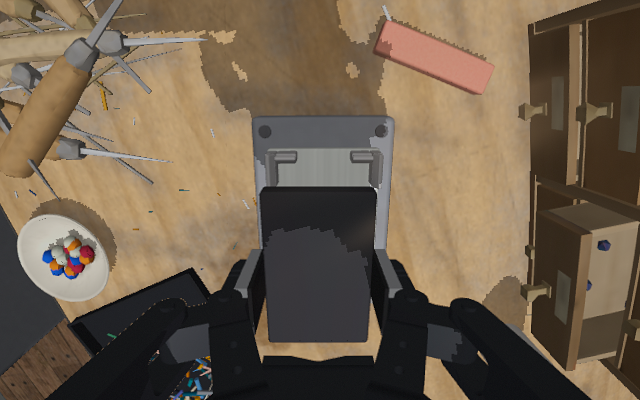

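```bash
cat > ov.py <<'E'
import sys
from h import *
def ov(name,x,y,yaw,out,box,k,drop=0):
    c=load(name); a=np.radians(yaw);ex=np.array([np.cos(a),np.sin(a),0]);ey=np.array([-ex[1],ex[0],0]);o=np.array([x,y,0])
    x0,y0,w,h=box
    im=cv2.resize(c[0][y0:y0+h,x0:x0+w],None,fx=k,fy=k,interpolation=cv2.INTER_CUBIC)
    for hx,hy,z,col in ((50,68,.028,(0,0,255)),(35,50,.056-drop,(255,0,0)),(28,43,.068-drop,(0,200,0))):
        Q=[o+ex*sx*hx/1e3+ey*sy*hy/1e3+[0,0,z] for sx,sy in((-1,-1),(1,-1),(1,1),(-1,1))]
        q=(proj(c,Q)-[x0,y0]+.5)*k-.5
        cv2.polylines(im,[np.int32(q.round())],True,col,1)
    cv2.imwrite(f"pics/{out}.png",im)
E
python3 - <<'E'
from ov import *
ov("w6",.6362,.034,-15.85,"w6o",(230,100,190,130),4)
E
```

```text
(no output)
```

View pics/w6o.png

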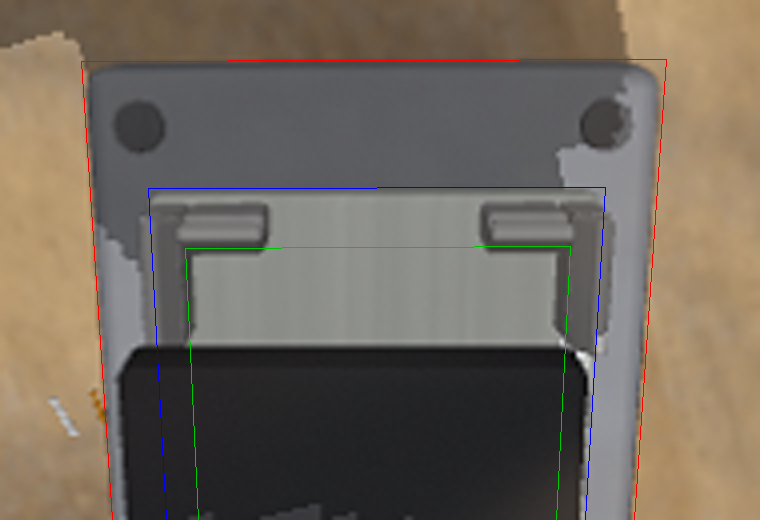

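Overlay at (0.6362, 0.034) fits the base and brackets symmetrically. Descend.

>>> {"fn": "move_arm", "kwargs": {"motion": [{"tx": 0.0,"ty": 0.0036,"tz": -0.001,"rx": 0,"ry": 0,"rz": 0},{"tx": 0.01,"ty": 0.0036,"tz": -0.001,"rx": 0,"ry": 0,"rz": 0},{"tx": 0.022,"ty": 0.0036,"tz": -0.001,"rx": 0,"ry": 0,"rz": 0},{"tx": 0.028,"ty": 0.0036,"tz": -0.001,"rx": 0,"ry": 0,"rz": 0},{"tx": 0.028,"ty": 0.0036,"tz": -0.001,"rx": 0,"ry": 0,"rz": 0}]}}

```text
time: 6.02
tool_pos: [0.634, 0.0339, 0.0914]
tcp_rot: [1.407, 1.069, -1.415]
contact_force: [-1.0, -0.9, -2.7]
gripper_width: 0.0505
```

```bash
python3 d.py 0.6355 0.034 0.073 -15.85
```

```text
t 6.02 p [0.634  0.0339 0.0914] yaw -15.85 F [-1.  -0.9 -2.7] w 0.0505
shift mm [18.3  1.5 -0.6] rot [-0.    0.08  0.31]
```

>>> {"fn": "move_arm", "kwargs": {"motion": [{"tx": 0.003,"ty": 0.001,"tz": 0,"rx": 0,"ry": 0,"rz": 0},{"tx": 0.007,"ty": 0.001,"tz": 0,"rx": 0,"ry": 0,"rz": 0},{"tx": 0.011,"ty": 0.001,"tz": 0,"rx": 0,"ry": 0,"rz": 0},{"tx": 0.015,"ty": 0.001,"tz": 0,"rx": 0,"ry": 0,"rz": 0},{"tx": 0.018,"ty": 0.001,"tz": 0,"rx": 0,"ry": 0,"rz": 0}]}}

```text
time: 6.43
tool_pos: [0.637, 0.033, 0.0764]
tcp_rot: [1.411, 1.065, -1.411]
contact_force: [-0.3, -0.8, -2.8]
gripper_width: 0.0506
```

```bash
python3 - <<'E'
from h import *
save("wrist","w7");s=save("scene","s7"); crop(s,255,170,90,65,8,"s7c")
E
python3 d.py 0.6355 0.034 0.072 -15.85
```

```text
t 6.53 p [0.6367 0.0329 0.0759] yaw -15.91 F [-0.   0.5 -2.3] w 0.0509
shift mm [ 3.9 -1.4 -0.7] rot [-0.06  0.02  0.06]
```

View pics/w7.png

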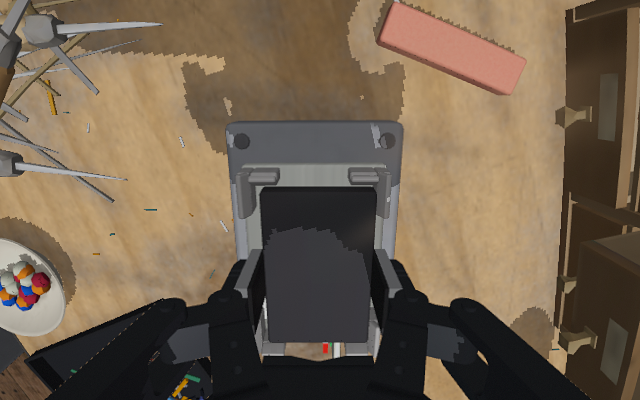

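View pics/s7c.png

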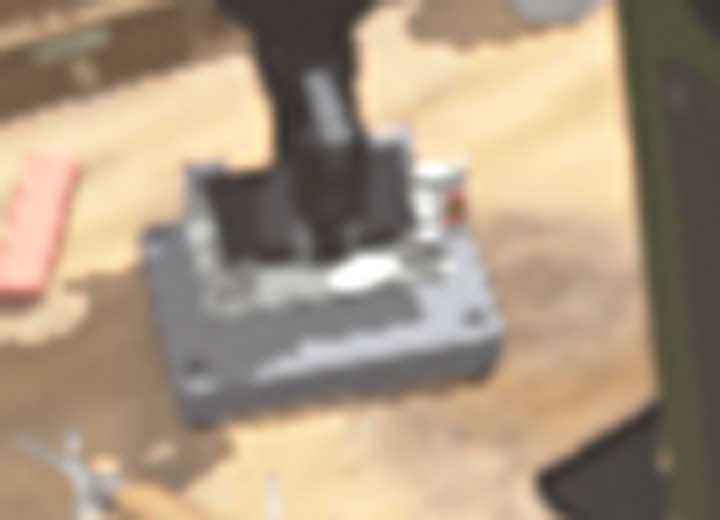

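Run:
```python
from ov import *
ov("w7",.6362,.034,-15.85,"w7o",(220,150,190,150),4)
crop(load("w7"),220,150,190,210,3.8 and 3,"w7c")
```

```text
(no output)
```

View pics/w7o.png

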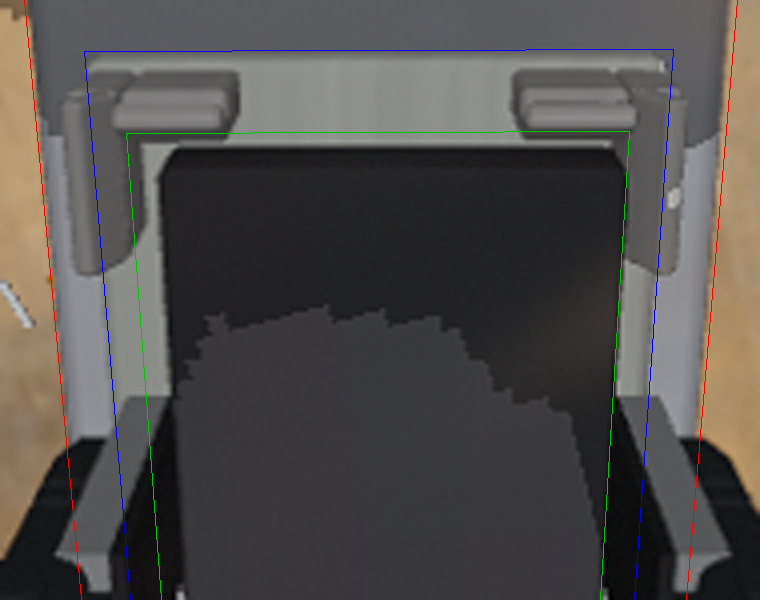

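View pics/w7c.png

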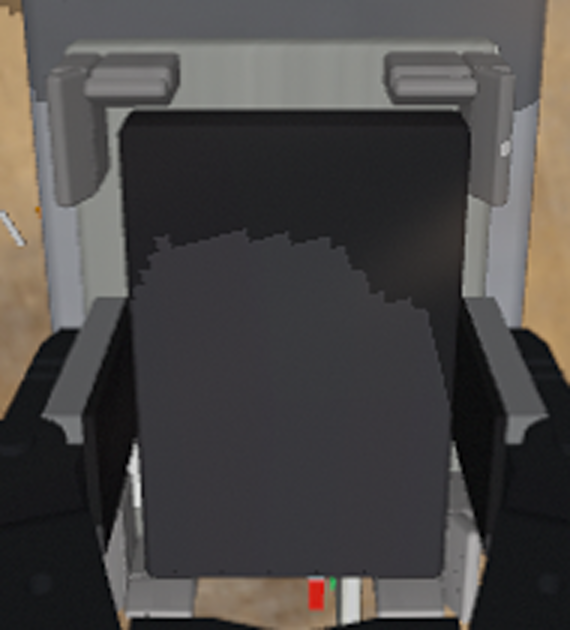

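Run:
```python
from h import *
c=load("w7"); a=np.radians(-15.85);ex=np.array([np.cos(a),np.sin(a),0]);ey=np.array([-ex[1],ex[0],0]);o=np.array([.6362,.034,.071])
for z in (.071,):
  Q=[o+ex*sx*.026+ey*sy*.041 for sx,sy in((-1,1),(1,1),(1,-1),(-1,-1))]
  print((proj(c,Q)-[220,150]+.5)*4-.5)
```

```text
[[139.6432557  157.02563763]
 [615.15891138 155.66998454]
 [580.34825837 761.44997831]
 [182.89022845 762.20637606]]
```

>>> {"fn": "move_arm", "kwargs": {"motion": [{"tx": -0.001,"ty": -0.0018,"tz": -0.0002,"rx": 0,"ry": 0,"rz": 0},{"tx": 0,"ty": -0.0018,"tz": -0.0002,"rx": 0,"ry": 0,"rz": 0},{"tx": 0.001,"ty": -0.0018,"tz": -0.0002,"rx": 0,"ry": 0,"rz": 0},{"tx": 0.0025,"ty": -0.0018,"tz": -0.0002,"rx": 0,"ry": 0,"rz": 0},{"tx": 0.004,"ty": -0.0018,"tz": -0.0002,"rx": 0,"ry": 0,"rz": 0}]}}

```text
time: 6.95
tool_pos: [0.6356, 0.0337, 0.0729]
tcp_rot: [1.411, 1.065, -1.41]
contact_force: [-0.1, -0.2, -3.0]
gripper_width: 0.0506
```

```bash
python3 - <<'E'
from h import *
c=save("wrist","w8"); crop(c,220,150,190,210,3,"w8c")
E
python3 d.py 0.6355 0.034 0.072 -15.85
```

```text
t 7.0 p [0.6352 0.0337 0.0724] yaw -15.9 F [-0.5 -0.5 -1.5] w 0.0509
shift mm [ 0.4  0.2 -0.4] rot [-0.05  0.01  0.02]
```

View pics/w8c.png

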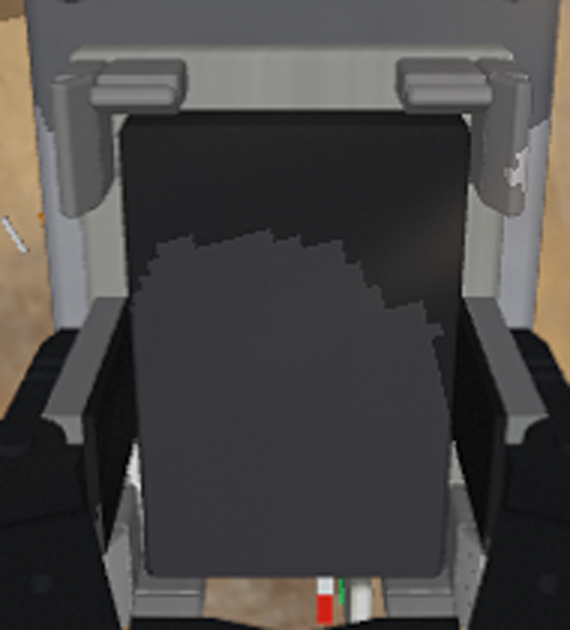

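>>> {"fn": "move_arm", "kwargs": {"motion": [{"tx": 0.0006,"ty": 0,"tz": 0,"rx": 0,"ry": 0,"rz": 0},{"tx": 0.0006,"ty": 0,"tz": 0,"rx": 0,"ry": 0,"rz": 0},{"tx": 0.0006,"ty": 0,"tz": 0,"rx": 0,"ry": 0,"rz": 0},{"tx": 0.0006,"ty": 0,"tz": 0,"rx": 0,"ry": 0,"rz": 0},{"tx": -0.002,"ty": 0,"tz": 0,"rx": 0,"ry": 0,"rz": 0}], "claw": 0.9}}

```text
time: 7.42
tool_pos: [0.6353, 0.0337, 0.0748]
tcp_rot: [1.41, 1.065, -1.411]
contact_force: [-0.4, 0.9, -0.5]
gripper_width: 0.0771
```

>>> {"fn": "move_arm", "kwargs": {"motion": [{"tx": -0.02,"ty": 0,"tz": 0,"rx": 0,"ry": 0,"rz": 0},{"tx": -0.05,"ty": 0,"tz": 0,"rx": 0,"ry": 0,"rz": 0},{"tx": -0.085,"ty": 0,"tz": 0,"rx": 0,"ry": 0,"rz": 0},{"tx": -0.1,"ty": 0,"tz": 0,"rx": 0,"ry": 0,"rz": 0},{"tx": -0.1,"ty": 0,"tz": 0,"rx": 0,"ry": 0,"rz": 0}]}}

```text
time: 7.83
tool_pos: [0.6386, 0.0336, 0.1813]
tcp_rot: [1.416, 1.058, -1.402]
contact_force: [1.1, -0.2, 1.0]
gripper_width: 0.0767
```

```bash
python3 - <<'E'
from h import *
c=save("wrist","w9"); crop(c,210,110,220,190,3,"w9c")
E
python3 d.py 0.6226 -0.2276 0.2 -0.5
```

```text
t 7.88 p [0.6371 0.0337 0.178 ] yaw -15.89 F [-0.9 -0.4  0.3] w 0.0764
shift mm [-22.   57.7 255.2] rot [-15.39  -0.04  -0.34]
```

View pics/w9c.png

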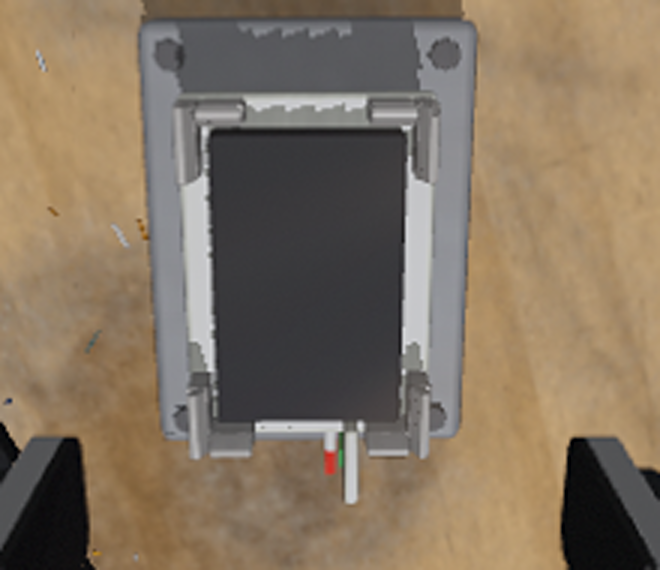

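Graphite is seated flat inside all four brackets. On to the glass tile.

>>> {"fn": "move_arm", "kwargs": {"motion": [{"tx": -0.004,"ty": 0.009,"tz": 0.038,"rx": -4,"ry": 0,"rz": 0},{"tx": -0.008,"ty": 0.017,"tz": 0.076,"rx": -8,"ry": 0,"rz": 0},{"tx": -0.012,"ty": 0.026,"tz": 0.114,"rx": -12,"ry": 0,"rz": 0},{"tx": -0.016,"ty": 0.034,"tz": 0.152,"rx": -15.4,"ry": 0,"rz": 0},{"tx": -0.02,"ty": 0.043,"tz": 0.19,"rx": -15.4,"ry": 0,"rz": 0}], "claw": 1}}

```text
time: 8.3
tool_pos: [0.6232, -0.162, 0.1922]
tcp_rot: [1.213, 1.21, -1.216]
contact_force: [0.5, -0.3, -0.8]
gripper_width: 0.0853
```

```bash
python3 d.py 0.623 -0.227 0.18 -0.5
```

```text
t 8.3 p [ 0.6232 -0.162   0.1922] yaw -0.36 F [ 0.5 -0.3 -0.8] w 0.0853
shift mm [12.1  0.3 65. ] rot [ 0.14 -0.08  0.22]
```

>>> {"fn": "move_arm", "kwargs": {"motion": [{"tx": 0.012,"ty": 0,"tz": 0.035,"rx": 0,"ry": 0,"rz": 0},{"tx": 0.04,"ty": 0,"tz": 0.065,"rx": 0,"ry": 0,"rz": 0},{"tx": 0.075,"ty": 0,"tz": 0.065,"rx": 0,"ry": 0,"rz": 0},{"tx": 0.09,"ty": 0,"tz": 0.065,"rx": 0,"ry": 0,"rz": 0},{"tx": 0.09,"ty": 0,"tz": 0.065,"rx": 0,"ry": 0,"rz": 0}]}}

```text
time: 8.72
tool_pos: [0.6196, -0.224, 0.0968]
tcp_rot: [1.215, 1.218, -1.222]
contact_force: [-0.5, 0.4, -0.7]
gripper_width: 0.0849
```

```bash
python3 - <<'E'
from h import *
c=save("wrist","w10"); crop(c,210,110,220,180,3,"w10c")
E
python3 d.py 0.623 -0.227 0.018 -0.5
```

```text
t 8.77 p [ 0.6216 -0.2242  0.1003] yaw -0.48 F [0.3 0.7 0.6] w 0.0858
shift mm [82.3  2.1  3.1] rot [ 0.02 -0.21  0.44]
```

View pics/w10c.png

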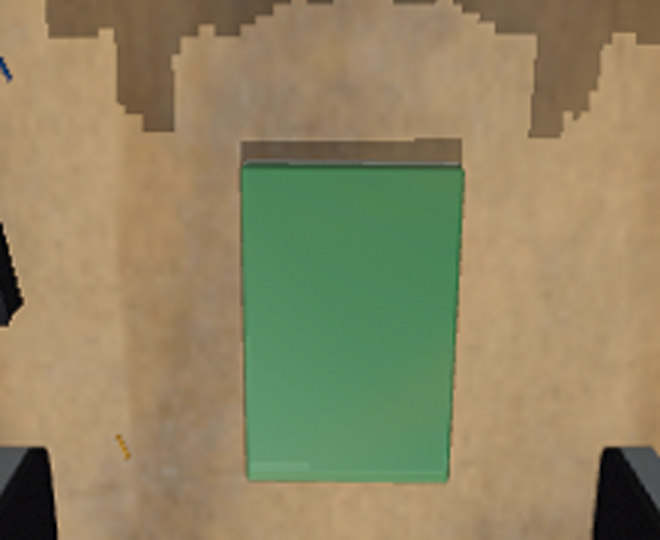

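Run:
```python
from m3 import *
rect(load("w10"),[[242,166.5],[464.5,166.5],[449,482],[248,482]],3,[210,110],.010,"t")
```

```text
t [ 0.6254 -0.2284  0.01  ] 0.0819 0.0514 yaw -0.9599999999999937 -0.4
```

>>> {"fn": "move_arm", "kwargs": {"motion": [{"tx": 0.03,"ty": 0.003,"tz": 0.004,"rx": 0,"ry": 0,"rz": 0},{"tx": 0.055,"ty": 0.003,"tz": 0.004,"rx": 0,"ry": 0,"rz": 0},{"tx": 0.072,"ty": 0.003,"tz": 0.004,"rx": 0,"ry": 0,"rz": 0},{"tx": 0.08,"ty": 0.003,"tz": 0.004,"rx": 0,"ry": 0,"rz": 0},{"tx": 0.08,"ty": 0.003,"tz": 0.004,"rx": 0,"ry": 0,"rz": 0}]}}

```text
time: 9.18
tool_pos: [0.6268, -0.2285, 0.024]
tcp_rot: [1.214, 1.208, -1.215]
contact_force: [-0.5, -0.3, 0.1]
gripper_width: 0.0853
```

```bash
python3 - <<'E'
from h import *
c=save("wrist","w11"); crop(c,210,130,220,220,3,"w11c")
E
python3 d.py 0.6249 -0.2284 0.0165 -0.7
```

```text
t 9.23 p [ 0.6277 -0.2291  0.0255] yaw -0.42 F [0.7 0.4 0.4] w 0.0851
shift mm [ 9.  -2.8 -0.7] rot [ 0.28  0.01 -0.02]
```

View pics/w11c.png

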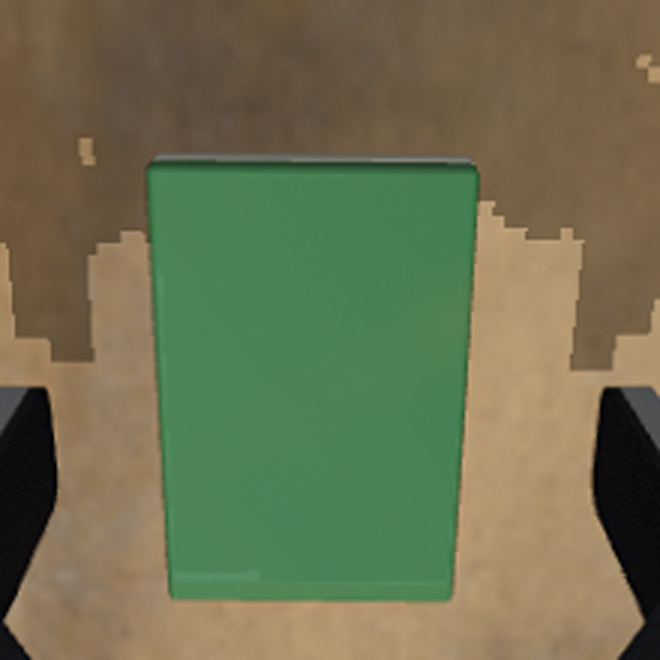

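>>> {"fn": "move_arm", "kwargs": {"motion": [{"tx": 0.009,"ty": -0.0024,"tz": -0.0007,"rx": 0.3,"ry": 0,"rz": 0},{"tx": 0.009,"ty": -0.0024,"tz": -0.0007,"rx": 0.3,"ry": 0,"rz": 0},{"tx": 0.009,"ty": -0.0024,"tz": -0.0007,"rx": 0.3,"ry": 0,"rz": 0},{"tx": 0.009,"ty": -0.0024,"tz": -0.0007,"rx": 0.3,"ry": 0,"rz": 0},{"tx": 0.009,"ty": -0.0024,"tz": -0.0007,"rx": 0.3,"ry": 0,"rz": 0}], "claw": 0, "grip_force": 40}}

```text
time: 9.65
tool_pos: [0.6254, -0.2294, 0.017]
tcp_rot: [1.22, 1.201, -1.219]
contact_force: [0.8, 0.4, 1.0]
gripper_width: 0.0506
```

```bash
python3 - <<'E'
from h import *
c=save("wrist","w12"); crop(c,210,150,220,200,3,"w12c")
E
python3 d.py 0.6355 0.034 0.14 -15.85
```

```text
t 9.7 p [ 0.6254 -0.2294  0.0169] yaw -0.8 F [0.9 0.9 3.1] w 0.0507
shift mm [-123.2    6.6 -263.5] rot [15.05  0.02 -0.09]
```

View pics/w12c.png

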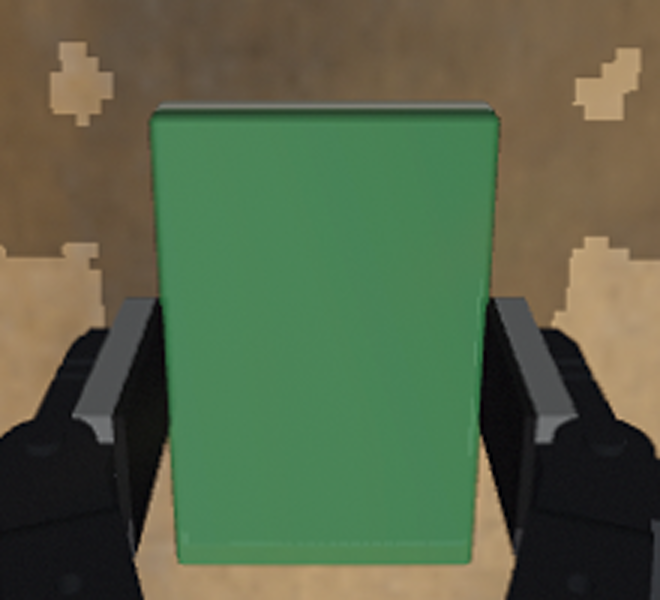

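Run:
```python
from m3 import *
rect(load("w12"),[[151,112],[499,112],[472,563.5],[178,563.5]],3,[210,150],.010,"tile")
rect(load("w9"),[[209,129],[406.5,129.5],[400.5,423],[218.5,423]],3,[210,110],.067,"graph")
```

```text
tile [ 0.6261 -0.2286  0.01  ] 0.0821 0.0515 yaw -0.9000000000000057 -0.99
graph [0.636  0.0335 0.067 ] 0.0833 0.0512 yaw -15.969999999999999 -16.28
```

>>> {"fn": "move_arm", "kwargs": {"motion": [{"tx": -0.02,"ty": 0,"tz": 0,"rx": 0,"ry": 0,"rz": 0},{"tx": -0.055,"ty": 0,"tz": 0,"rx": 0,"ry": 0,"rz": 0},{"tx": -0.095,"ty": 0.0,"tz": 0,"rx": 1,"ry": 0,"rz": 0},{"tx": -0.125,"ty": 0.0,"tz": -0.02,"rx": 5,"ry": 0,"rz": 0},{"tx": -0.135,"ty": 0.0,"tz": -0.058,"rx": 9,"ry": 0,"rz": 0}]}}

```text
time: 10.12
tool_pos: [0.6286, -0.1748, 0.1581]
tcp_rot: [1.342, 1.108, -1.333]
contact_force: [0.6, 0.3, 0.5]
gripper_width: 0.0506
```

```bash
python3 d.py 0.6355 0.034 0.14 -15.85
```

```text
t 10.12 p [ 0.6286 -0.1748  0.1581] yaw -10.25 F [0.6 0.3 0.5] w 0.0506
shift mm [  17.1  -30.5 -206.7] rot [ 5.6   0.15 -0.64]
```

>>> {"fn": "move_arm", "kwargs": {"motion": [{"tx": 0,"ty": -0.004,"tz": -0.039,"rx": 1.5,"ry": 0,"rz": 0},{"tx": 0,"ty": -0.01,"tz": -0.078,"rx": 3,"ry": 0,"rz": 0},{"tx": 0.005,"ty": -0.016,"tz": -0.117,"rx": 4.5,"ry": 0,"rz": 0},{"tx": 0.01,"ty": -0.022,"tz": -0.156,"rx": 5.6,"ry": 0,"rz": 0},{"tx": 0.015,"ty": -0.028,"tz": -0.193,"rx": 5.6,"ry": 0,"rz": 0}]}}

```text
time: 10.53
tool_pos: [0.6304, 0.0258, 0.1358]
tcp_rot: [1.405, 1.069, -1.405]
contact_force: [-0.2, -0.1, -0.5]
gripper_width: 0.0503
```

```bash
python3 d.py 0.6351 0.0329 0.105 -15.8
```

```text
t 10.53 p [0.6304 0.0258 0.1358] yaw -15.44 F [-0.2 -0.1 -0.5] w 0.0503
shift mm [30.8  2.6 -8.1] rot [ 0.36 -0.01 -0.02]
```

>>> {"fn": "move_arm", "kwargs": {"motion": [{"tx": 0.01,"ty": 0.002,"tz": -0.005,"rx": 0.2,"ry": 0,"rz": 0},{"tx": 0.02,"ty": 0.002,"tz": -0.005,"rx": 0.2,"ry": 0,"rz": 0},{"tx": 0.03,"ty": 0.002,"tz": -0.005,"rx": 0.2,"ry": 0,"rz": 0},{"tx": 0.03,"ty": 0.002,"tz": -0.005,"rx": 0.2,"ry": 0,"rz": 0},{"tx": 0.03,"ty": 0.002,"tz": -0.005,"rx": 0.2,"ry": 0,"rz": 0}]}}

```text
time: 10.95
tool_pos: [0.6332, 0.0266, 0.1044]
tcp_rot: [1.407, 1.068, -1.411]
contact_force: [0.8, -0.5, -1.5]
gripper_width: 0.0506
```

```bash
python3 - <<'E'
from h import *
c=save("wrist","w13"); crop(c,210,110,220,250,3,"w13c")
E
python3 d.py 0.6351 0.0329 0.0839 -15.8
```

```text
t 11.0 p [0.6339 0.0266 0.1054] yaw -15.71 F [ 0.5 -0.3 -0.3] w 0.0509
shift mm [21.5 -0.5 -6.4] rot [0.09 0.02 0.05]
```

View pics/w13c.png

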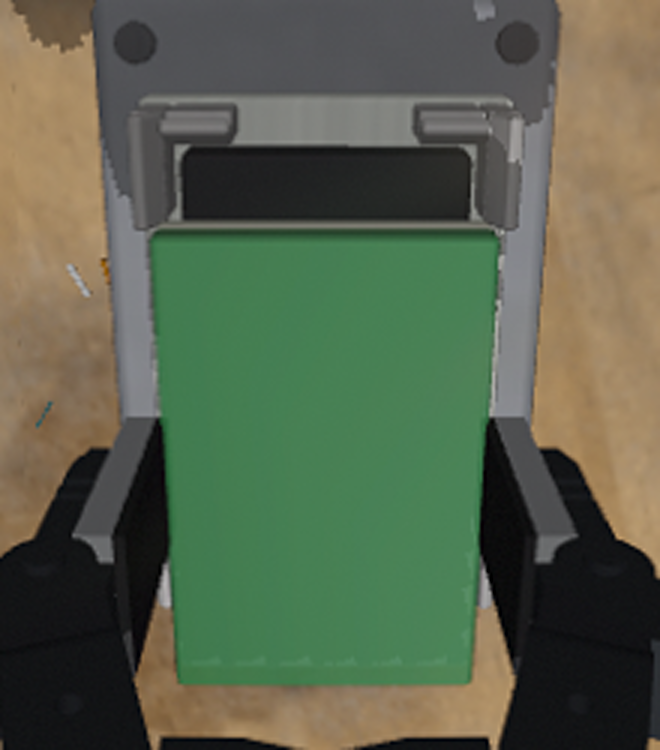

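>>> {"fn": "move_arm", "kwargs": {"motion": [{"tx": 0.002,"ty": 0,"tz": -0.006,"rx": 0.1,"ry": 0,"rz": 0},{"tx": 0.006,"ty": 0,"tz": -0.0065,"rx": 0.1,"ry": 0,"rz": 0},{"tx": 0.012,"ty": 0,"tz": -0.0065,"rx": 0.1,"ry": 0,"rz": 0},{"tx": 0.017,"ty": 0,"tz": -0.0065,"rx": 0.1,"ry": 0,"rz": 0},{"tx": 0.017,"ty": 0,"tz": -0.0065,"rx": 0.1,"ry": 0,"rz": 0}]}}

```text
time: 11.42
tool_pos: [0.6347, 0.0343, 0.0871]
tcp_rot: [1.407, 1.069, -1.41]
contact_force: [-0.4, -0.4, -1.4]
gripper_width: 0.0504
```

```bash
python3 - <<'E'
from h import *
c=save("wrist","w14"); crop(c,210,150,220,210,3,"w14c")
E
python3 d.py 0.6351 0.0329 0.0839 -15.8
```

```text
t 11.47 p [0.635  0.0344 0.0876] yaw -15.7 F [-0.2  0.2 -0.2] w 0.0505
shift mm [3.7 0.5 1.4] rot [0.1  0.03 0.12]
```

View pics/w14c.png

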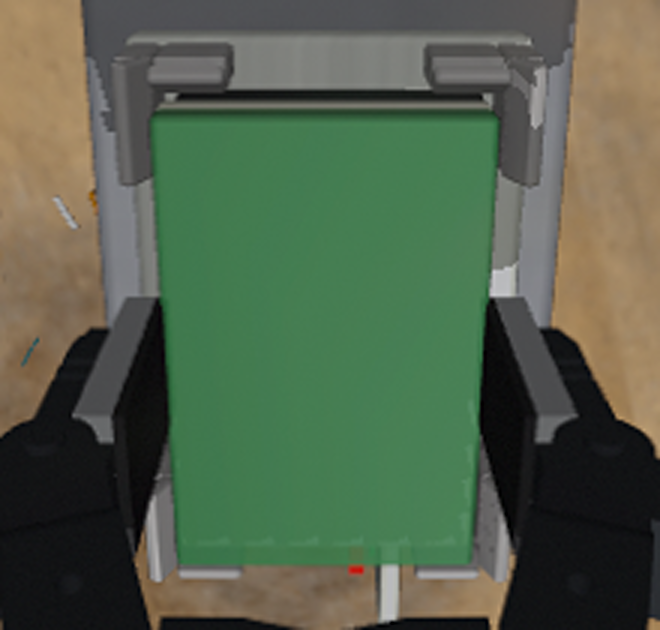

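Run:
```python
from m3 import *
c=load("w14"); a=np.radians(-16);ex=np.array([np.cos(a),np.sin(a),0]);ey=np.array([-ex[1],ex[0],0]);o=np.array([.636,.0335,0])
for z in (.067,.0707,.0807):
  print(z,((proj(c,[o+ex*s*.026+ey*t*.041+[0,0,z] for s in(-1,1) for t in (1,-1)])-[210,150]+.5)*3-.5).round(1).tolist())
rect(c,[[151,112],[499,112],[472,563.5],[178,563.5]],3,[210,150],.0807,"tile")
```

```text
0.067 [[169.6, 99.5], [191.3, 520.3], [492.6, 100.7], [466.0, 521.4]]
0.0707 [[165.9, 105.3], [188.7, 533.6], [496.6, 106.5], [468.7, 534.7]]
0.0807 [[154.8, 122.5], [181.0, 572.0], [508.3, 123.9], [476.7, 573.2]]
tile [0.6357 0.0355 0.0807] 0.0817 0.0512 yaw -15.799999999999997 -15.74
```

>>> {"fn": "move_arm", "kwargs": {"motion": [{"tx": 0,"ty": 0.0006,"tz": 0.0016,"rx": 0.1,"ry": 0,"rz": 0},{"tx": 0.001,"ty": 0.0006,"tz": 0.0016,"rx": 0.1,"ry": 0,"rz": 0},{"tx": 0.002,"ty": 0.0006,"tz": 0.0016,"rx": 0.1,"ry": 0,"rz": 0},{"tx": 0.003,"ty": 0.0006,"tz": 0.0016,"rx": 0.1,"ry": 0,"rz": 0},{"tx": 0.0035,"ty": 0.0006,"tz": 0.0016,"rx": 0.1,"ry": 0,"rz": 0}]}}

```text
time: 11.88
tool_pos: [0.6359, 0.0327, 0.0853]
tcp_rot: [1.409, 1.066, -1.409]
contact_force: [-0.2, 0.1, -1.5]
gripper_width: 0.0506
```

```bash
python3 - <<'E'
from h import *
c=save("wrist","w15"); crop(c,210,150,220,210,3,"w15c")
E
python3 d.py 0.6351 0.0329 0.0839 -15.8
```

```text
t 11.93 p [0.6359 0.0327 0.0852] yaw -15.8 F [-0.8 -0.1 -1.2] w 0.0503
shift mm [ 1.3 -0.8 -0. ] rot [0.   0.   0.01]
```

View pics/w15c.png

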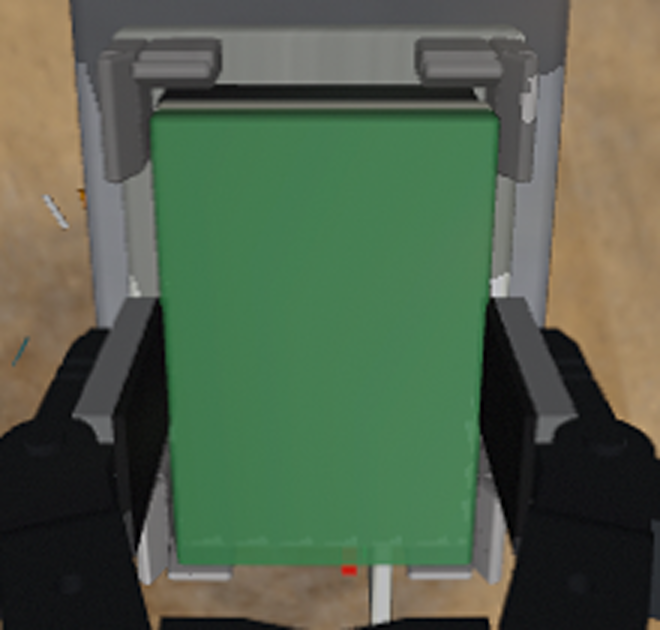

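>>> {"fn": "move_arm", "kwargs": {"motion": [{"tx": 0,"ty": -0.0008,"tz": 0,"rx": 0,"ry": 0,"rz": 0},{"tx": 0.0005,"ty": -0.0008,"tz": 0,"rx": 0,"ry": 0,"rz": 0},{"tx": 0.001,"ty": -0.0008,"tz": 0,"rx": 0,"ry": 0,"rz": 0},{"tx": 0.0015,"ty": -0.0008,"tz": 0,"rx": 0,"ry": 0,"rz": 0},{"tx": 0.0018,"ty": -0.0008,"tz": 0,"rx": 0,"ry": 0,"rz": 0}]}}

```text
time: 12.35
tool_pos: [0.6353, 0.0329, 0.0839]
tcp_rot: [1.409, 1.066, -1.409]
contact_force: [-2.0, 0.0, 3.9]
gripper_width: 0.0506
```

```bash
python3 - <<'E'
from h import *
c=save("wrist","w16"); crop(c,210,150,220,210,3,"w16c")
E
python3 d.py 0.6351 0.0329 0.0839 -15.8
```

```text
t 12.4 p [0.6353 0.0329 0.0839] yaw -15.8 F [-0.8 -0.   1.2] w 0.0503
shift mm [ 0.  -0.2  0.1] rot [ 0.   -0.   -0.01]
```

View pics/w16c.png

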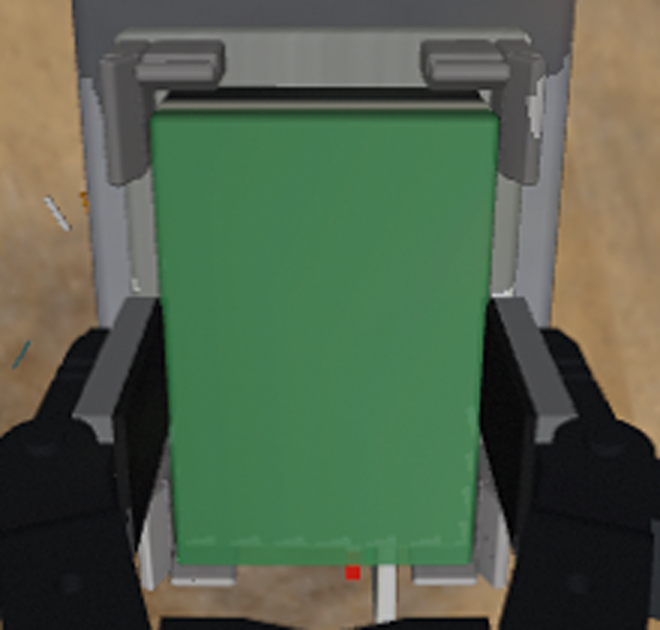

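Contact felt at the expected height and the alignment looks good. Release and back off.

>>> {"fn": "move_arm", "kwargs": {"motion": [{"tx": 0,"ty": 0,"tz": 0,"rx": 0,"ry": 0,"rz": 0},{"tx": 0,"ty": 0,"tz": 0,"rx": 0,"ry": 0,"rz": 0},{"tx": 0,"ty": 0,"tz": 0,"rx": 0,"ry": 0,"rz": 0},{"tx": 0,"ty": 0,"tz": 0,"rx": 0,"ry": 0,"rz": 0},{"tx": -0.002,"ty": 0,"tz": 0,"rx": 0,"ry": 0,"rz": 0}], "claw": 0.9}}

```text
time: 12.82
tool_pos: [0.6349, 0.0329, 0.0851]
tcp_rot: [1.409, 1.067, -1.41]
contact_force: [-0.1, 0.4, -0.9]
gripper_width: 0.0765
```

>>> {"fn": "move_arm", "kwargs": {"motion": [{"tx": -0.02,"ty": 0,"tz": 0,"rx": 0,"ry": 0,"rz": 0},{"tx": -0.05,"ty": 0,"tz": 0,"rx": 0,"ry": 0,"rz": 0},{"tx": -0.08,"ty": 0,"tz": 0,"rx": 0,"ry": 0,"rz": 0},{"tx": -0.09,"ty": 0,"tz": 0,"rx": 0,"ry": 0,"rz": 0},{"tx": -0.09,"ty": 0,"tz": 0,"rx": 0,"ry": 0,"rz": 0}]}}

```text
time: 13.23
tool_pos: [0.6376, 0.0328, 0.1802]
tcp_rot: [1.414, 1.061, -1.403]
contact_force: [0.3, -0.2, 0.5]
gripper_width: 0.0768
```

```bash
python3 - <<'E'
from h import *
c=save("wrist","w17"); crop(c,210,110,220,190,3,"w17c")
E
python3 d.py 0.638 0.240 0.15 -32.4
```

```text
t 13.28 p [0.6362 0.0329 0.1773] yaw -15.8 F [-0.1 -0.  -0.2] w 0.0768
shift mm [  27.3  -54.7 -199.8] rot [16.6  -0.08 -0.19]
```

View pics/w17c.png

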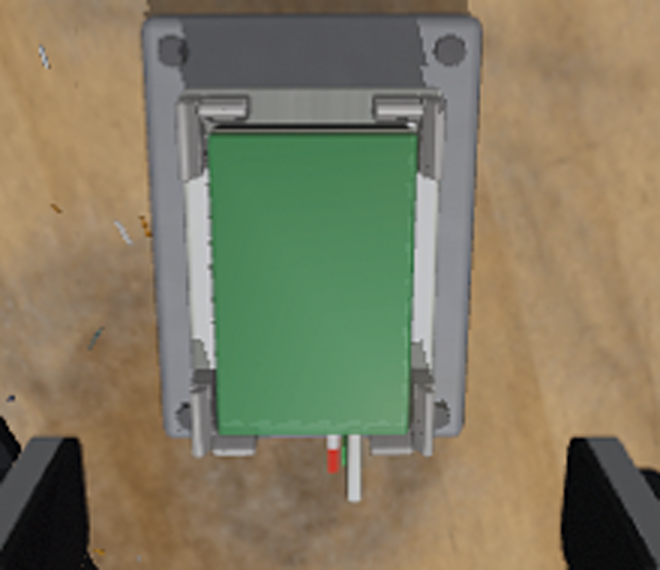

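Run:
```python
from m3 import *
c=load("w17")
rect(c,[[208.5,132],[417.5,132.5],[408.5,436],[219,436]],3,[210,110],.077,"tile")
s=save("scene","s17"); crop(s,255,170,90,65,8,"s17c")
```

```text
tile [0.6363 0.0336 0.077 ] 0.0826 0.0514 yaw -15.980000000000004 -16.13
```

View pics/s17c.png

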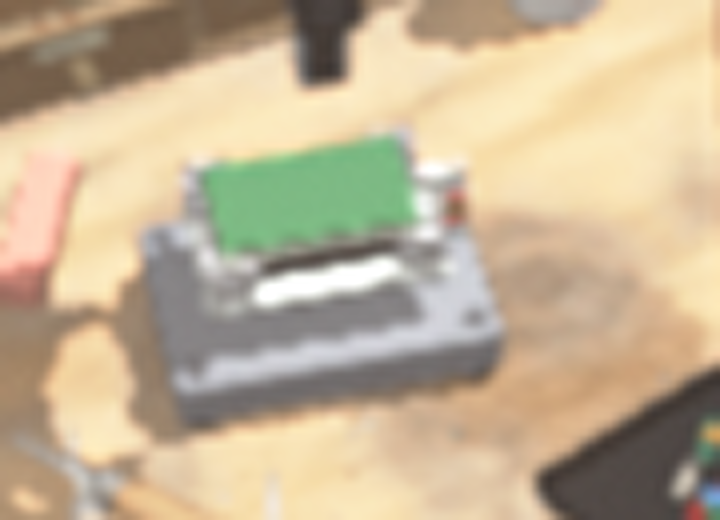

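Tile matches the graphite within 0.5 mm. Cork next.

>>> {"fn": "move_arm", "kwargs": {"motion": [{"tx": 0,"ty": -0.01,"tz": -0.038,"rx": 3.5,"ry": 0,"rz": 0},{"tx": 0,"ty": -0.021,"tz": -0.076,"rx": 7,"ry": 0,"rz": 0},{"tx": 0.005,"ty": -0.031,"tz": -0.114,"rx": 10.5,"ry": 0,"rz": 0},{"tx": 0.015,"ty": -0.042,"tz": -0.152,"rx": 14,"ry": 0,"rz": 0},{"tx": 0.025,"ty": -0.053,"tz": -0.19,"rx": 16.5,"ry": 0,"rz": 0}], "claw": 0.8}}

```text
time: 13.75
tool_pos: [0.6345, 0.2315, 0.1475]
tcp_rot: [1.61, 0.886, -1.617]
contact_force: [1.1, 0.0, 0.4]
gripper_width: 0.0682
```

```bash
python3 d.py 0.638 0.240 0.12 -32.4
```

```text
t 13.75 p [0.6345 0.2315 0.1475] yaw -32.48 F [1.1 0.  0.4] w 0.0682
shift mm [27.5 -1.6 -9.1] rot [-0.08  0.15  0.13]
```

>>> {"fn": "move_arm", "kwargs": {"motion": [{"tx": 0.015,"ty": -0.001,"tz": -0.007,"rx": 0,"ry": 0,"rz": 0},{"tx": 0.03,"ty": -0.001,"tz": -0.007,"rx": 0,"ry": 0,"rz": 0},{"tx": 0.04,"ty": -0.001,"tz": -0.007,"rx": 0,"ry": 0,"rz": 0},{"tx": 0.04,"ty": -0.001,"tz": -0.007,"rx": 0,"ry": 0,"rz": 0},{"tx": 0.04,"ty": -0.001,"tz": -0.007,"rx": 0,"ry": 0,"rz": 0}]}}

```text
time: 14.17
tool_pos: [0.6379, 0.2346, 0.1084]
tcp_rot: [1.609, 0.887, -1.616]
contact_force: [-0.7, 0.1, 0.8]
gripper_width: 0.0683
```

```bash
python3 - <<'E'
from h import *
c=save("wrist","w18"); crop(c,210,110,220,190,3,"w18c")
E
python3 d.py 0.638 0.240 0.018 -32.4
```

```text
t 14.22 p [0.6389 0.2349 0.11  ] yaw -32.4 F [-0.2 -0.2 -0.5] w 0.0683
shift mm [92.  -3.4 -3.9] rot [-0.    0.05  0.03]
```

View pics/w18c.png

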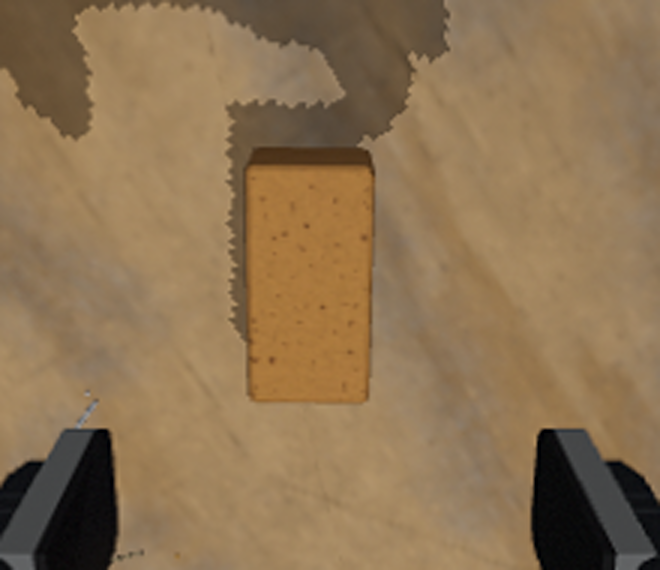

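Run:
```python
from m3 import *
c=load("w18")
rect(c,[[245.5,164],[374.5,164],[369.5,403],[249,402.5]],3,[210,110],.024,"cork")
```

```text
cork [0.6392 0.2426 0.024 ] 0.0596 0.0295 yaw -32.96 -32.6
```

>>> {"fn": "move_arm", "kwargs": {"motion": [{"tx": 0.025,"ty": -0.0045,"tz": -0.0065,"rx": 0.3,"ry": 0,"rz": 0},{"tx": 0.05,"ty": -0.0045,"tz": -0.0065,"rx": 0.3,"ry": 0,"rz": 0},{"tx": 0.07,"ty": -0.0045,"tz": -0.0065,"rx": 0.3,"ry": 0,"rz": 0},{"tx": 0.082,"ty": -0.0045,"tz": -0.0065,"rx": 0.3,"ry": 0,"rz": 0},{"tx": 0.082,"ty": -0.0045,"tz": -0.0065,"rx": 0.3,"ry": 0,"rz": 0}]}}

```text
time: 14.63
tool_pos: [0.637, 0.243, 0.026]
tcp_rot: [1.612, 0.884, -1.62]
contact_force: [-0.5, 0.9, -0.8]
gripper_width: 0.0683
```

```bash
python3 - <<'E'
from h import *
c=save("wrist","w19"); crop(c,210,130,220,220,3,"w19c")
E
python3 d.py 0.6386 0.243 0.023 -32.75
```

```text
t 14.68 p [0.6381 0.2435 0.0279] yaw -32.66 F [ 0.7 -0.9  0.2] w 0.0684
shift mm [4.9 0.7 0.2] rot [0.09 0.07 0.06]
```

View pics/w19c.png

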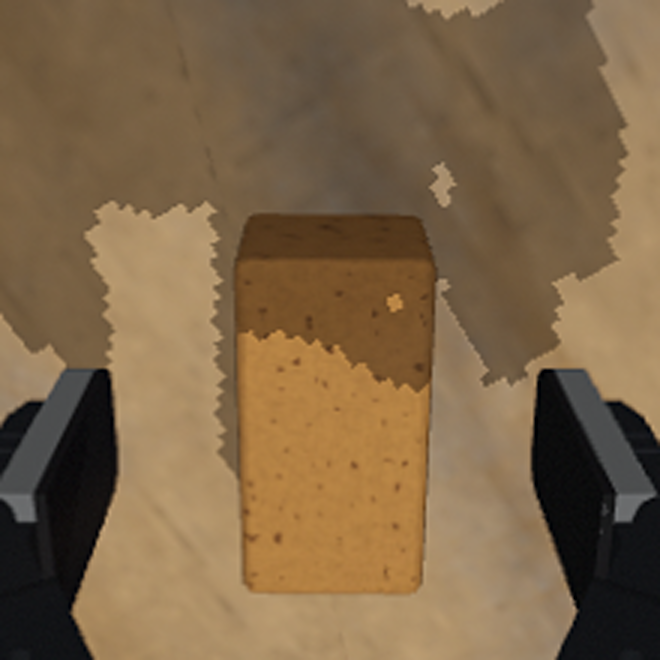

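>>> {"fn": "move_arm", "kwargs": {"motion": [{"tx": 0.005,"ty": 0.001,"tz": 0,"rx": 0.1,"ry": 0,"rz": 0},{"tx": 0.005,"ty": 0.001,"tz": 0,"rx": 0.1,"ry": 0,"rz": 0},{"tx": 0.005,"ty": 0.001,"tz": 0,"rx": 0.1,"ry": 0,"rz": 0},{"tx": 0.005,"ty": 0.001,"tz": 0,"rx": 0.1,"ry": 0,"rz": 0},{"tx": 0.005,"ty": 0.001,"tz": 0,"rx": 0.1,"ry": 0,"rz": 0}], "claw": 0, "grip_force": 25}}

```text
time: 15.1
tool_pos: [0.6404, 0.2442, 0.0252]
tcp_rot: [1.618, 0.882, -1.613]
contact_force: [0.9, 0.7, 2.1]
gripper_width: 0.0291
```

```bash
python3 - <<'E'
from h import *
c=save("wrist","w20"); crop(c,210,130,220,220,3,"w20c")
E
python3 d.py 0.6355 0.034 0.15 -16
```

```text
t 15.15 p [0.6404 0.2442 0.0251] yaw -32.69 F [ 0.7 -1.1  4.2] w 0.0291
shift mm [-125.   109.7  179.3] rot [-16.69  -0.09  -0.12]
```

View pics/w20c.png

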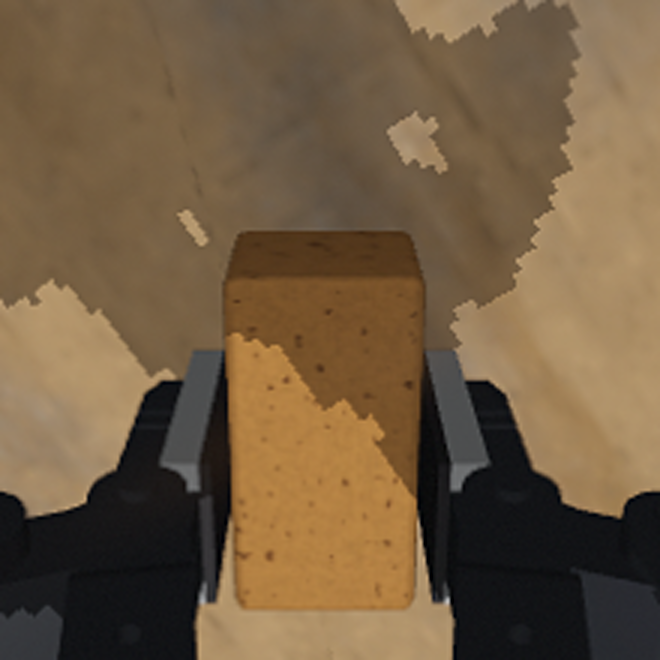

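Run:
```python
from m3 import *
c=load("w20")
rect(c,[[222,278],[425.5,278],[415.5,609.5],[232.5,609]],3,[210,130],.024,"cork")
```

```text
cork [0.6398 0.2424 0.024 ] 0.0593 0.0301 yaw -32.77 -32.97
```

>>> {"fn": "move_arm", "kwargs": {"motion": [{"tx": -0.025,"ty": 0,"tz": 0,"rx": 0,"ry": 0,"rz": 0},{"tx": -0.065,"ty": 0,"tz": 0,"rx": 0,"ry": 0,"rz": 0},{"tx": -0.1,"ty": 0.01,"tz": 0.015,"rx": -3,"ry": 0,"rz": 0},{"tx": -0.12,"ty": 0.03,"tz": 0.045,"rx": -7,"ry": 0,"rz": 0},{"tx": -0.125,"ty": 0.05,"tz": 0.078,"rx": -11,"ry": 0,"rz": 0}]}}

```text
time: 15.57
tool_pos: [0.6421, 0.1522, 0.155]
tcp_rot: [1.485, 1.005, -1.469]
contact_force: [1.4, -0.0, 0.0]
gripper_width: 0.0292
```

```bash
python3 d.py 0.6357 0.0337 0.14 -16
```

```text
t 15.57 p [0.6421 0.1522 0.155 ] yaw -21.32 F [ 1.4 -0.   0. ] w 0.0292
shift mm [ 14.8  37.  112.8] rot [-5.32 -0.27 -0.51]
```

>>> {"fn": "move_arm", "kwargs": {"motion": [{"tx": 0,"ty": 0.013,"tz": 0.038,"rx": -2,"ry": 0,"rz": 0},{"tx": 0.005,"ty": 0.025,"tz": 0.076,"rx": -4,"ry": 0,"rz": 0},{"tx": 0.01,"ty": 0.034,"tz": 0.104,"rx": -5.3,"ry": 0,"rz": 0},{"tx": 0.015,"ty": 0.034,"tz": 0.106,"rx": -5.3,"ry": 0,"rz": 0},{"tx": 0.015,"ty": 0.034,"tz": 0.106,"rx": -5.3,"ry": 0,"rz": 0}]}}

```text
time: 15.98
tool_pos: [0.6305, 0.0387, 0.1321]
tcp_rot: [1.418, 1.06, -1.421]
contact_force: [1.0, 0.7, -0.2]
gripper_width: 0.0293
```

```bash
python3 - <<'E'
from h import *
c=save("wrist","w21"); crop(c,210,110,220,240,3,"w21c")
E
python3 d.py 0.6363 0.0354 0.102 -16
```

```text
t 16.03 p [0.631  0.0399 0.1327] yaw -16.49 F [-0.3 -0.9 -1.1] w 0.0293
shift mm [30.7  6.5  2.8] rot [-0.49 -0.    0.1 ]
```

View pics/w21c.png

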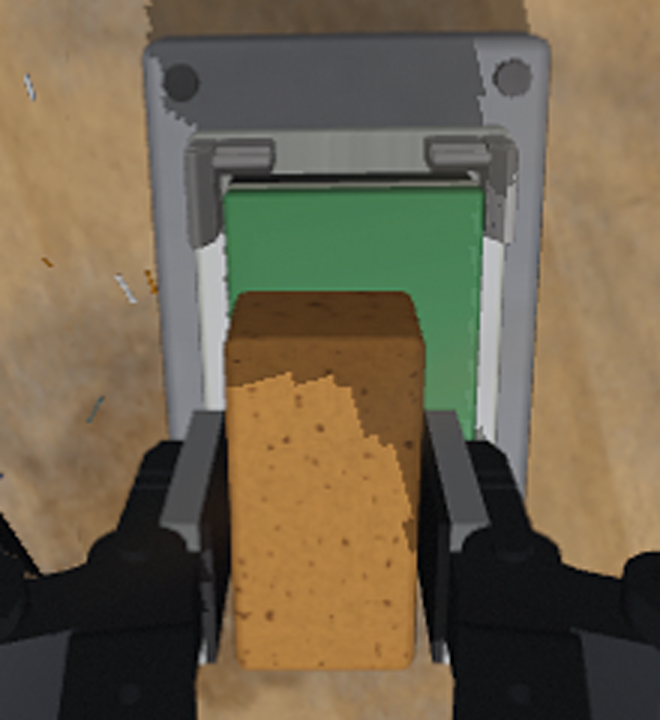

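>>> {"fn": "move_arm", "kwargs": {"motion": [{"tx": 0.006,"ty": 0.006,"tz": 0.0028,"rx": -0.5,"ry": 0,"rz": 0},{"tx": 0.013,"ty": 0.0062,"tz": 0.0028,"rx": -0.5,"ry": 0,"rz": 0},{"tx": 0.02,"ty": 0.0062,"tz": 0.0028,"rx": -0.5,"ry": 0,"rz": 0},{"tx": 0.025,"ty": 0.0062,"tz": 0.0028,"rx": -0.5,"ry": 0,"rz": 0},{"tx": 0.025,"ty": 0.0062,"tz": 0.0028,"rx": -0.5,"ry": 0,"rz": 0}]}}

```text
time: 16.45
tool_pos: [0.6356, 0.0366, 0.1062]
tcp_rot: [1.408, 1.068, -1.413]
contact_force: [-0.6, -0.0, 0.1]
gripper_width: 0.0293
```

```bash
python3 - <<'E'
from h import *
c=save("wrist","w22"); crop(c,210,120,220,240,3,"w22c")
E
python3 d.py 0.6363 0.0354 0.102 -16
```

```text
t 16.5 p [0.636  0.0365 0.107 ] yaw -15.85 F [ 0.7 -0.2 -0. ] w 0.0292
shift mm [5.  0.6 0.9] rot [0.15 0.03 0.14]
```

View pics/w22c.png

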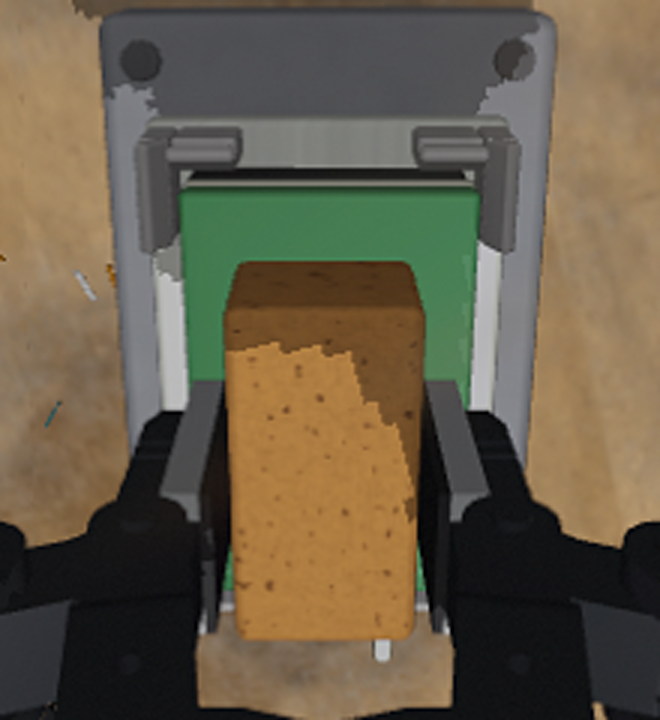

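>>> {"fn": "move_arm", "kwargs": {"motion": [{"tx": 0.001,"ty": 0.0007,"tz": 0.0009,"rx": 0.1,"ry": 0,"rz": 0},{"tx": 0.002,"ty": 0.0007,"tz": 0.0009,"rx": 0.1,"ry": 0,"rz": 0},{"tx": 0.003,"ty": 0.0007,"tz": 0.0009,"rx": 0.1,"ry": 0,"rz": 0},{"tx": 0.004,"ty": 0.0007,"tz": 0.0009,"rx": 0.1,"ry": 0,"rz": 0},{"tx": 0.005,"ty": 0.0007,"tz": 0.0009,"rx": 0.1,"ry": 0,"rz": 0}]}}

```text
time: 16.92
tool_pos: [0.6374, 0.0347, 0.1037]
tcp_rot: [1.412, 1.064, -1.411]
contact_force: [-0.3, 0.2, 0.1]
gripper_width: 0.0293
```

```bash
python3 - <<'E'
from h import *
c=save("wrist","w23"); crop(c,210,120,220,240,3,"w23c")
E
python3 d.py 0.6363 0.0354 0.102 -16
```

```text
t 16.97 p [0.6372 0.0347 0.1034] yaw -16.0 F [-0.1  1.  -0.5] w 0.0295
shift mm [ 1.4 -1.1 -0.4] rot [-0. -0.  0.]
```

View pics/w23c.png

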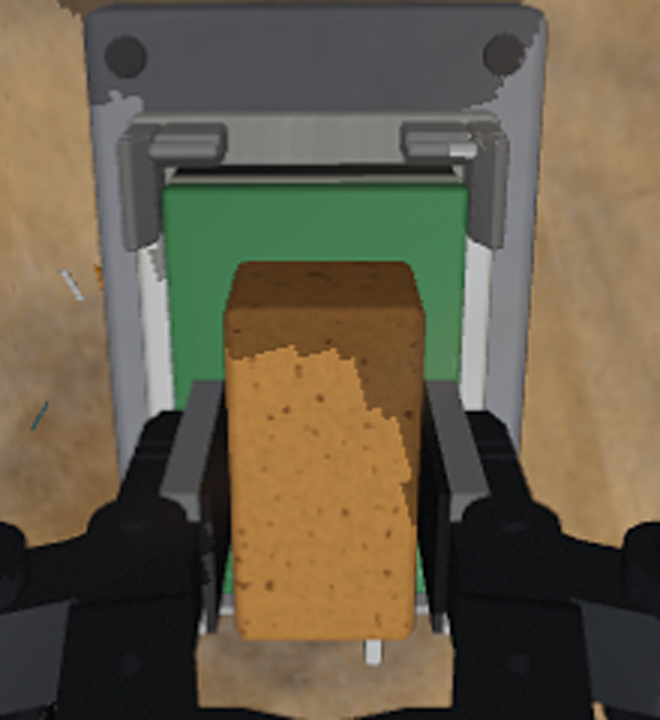

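>>> {"fn": "move_arm", "kwargs": {"motion": [{"tx": 0,"ty": -0.0012,"tz": -0.0004,"rx": 0,"ry": 0,"rz": 0},{"tx": 0,"ty": -0.0012,"tz": -0.0004,"rx": 0,"ry": 0,"rz": 0},{"tx": 0.0005,"ty": -0.0012,"tz": -0.0004,"rx": 0,"ry": 0,"rz": 0},{"tx": 0.001,"ty": -0.0012,"tz": -0.0004,"rx": 0,"ry": 0,"rz": 0},{"tx": 0.0016,"ty": -0.0012,"tz": -0.0004,"rx": 0,"ry": 0,"rz": 0}]}}

```text
time: 17.38
tool_pos: [0.6363, 0.0354, 0.1021]
tcp_rot: [1.412, 1.064, -1.412]
contact_force: [-1.6, -0.1, 3.8]
gripper_width: 0.0295
```

```bash
python3 - <<'E'
from h import *
c=save("wrist","w24"); crop(c,210,120,220,240,3,"w24c")
E
python3 d.py 0.6363 0.0354 0.102 -16
```

```text
t 17.43 p [0.6363 0.0355 0.1022] yaw -15.99 F [ 0.  -0.8  1. ] w 0.0294
shift mm [0.2 0.  0.1] rot [ 0.01 -0.   -0.01]
```

View pics/w24c.png

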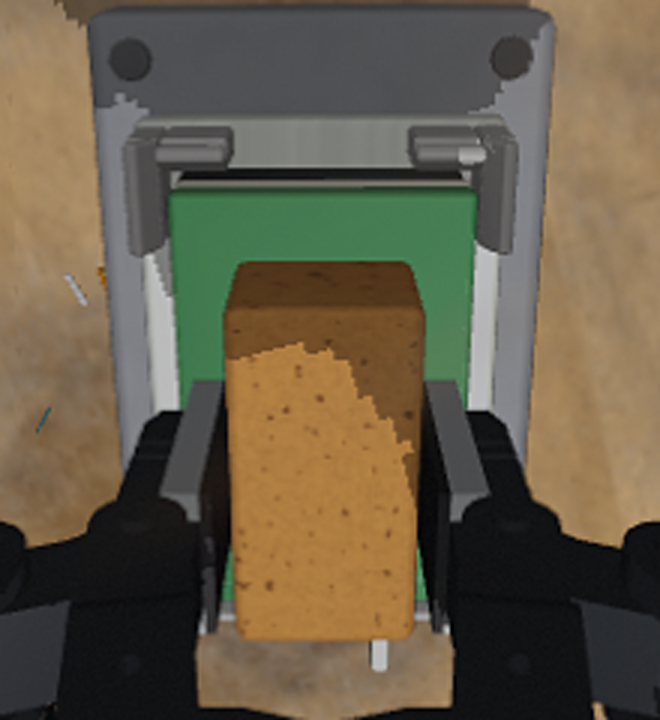

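>>> {"fn": "move_arm", "kwargs": {"motion": [{"tx": 0,"ty": 0,"tz": 0,"rx": 0,"ry": 0,"rz": 0},{"tx": 0,"ty": 0,"tz": 0,"rx": 0,"ry": 0,"rz": 0},{"tx": 0,"ty": 0,"tz": 0,"rx": 0,"ry": 0,"rz": 0},{"tx": 0,"ty": 0,"tz": 0,"rx": 0,"ry": 0,"rz": 0},{"tx": -0.002,"ty": 0,"tz": 0,"rx": 0,"ry": 0,"rz": 0}], "claw": 0.7}}

```text
time: 17.85
tool_pos: [0.6359, 0.0355, 0.1034]
tcp_rot: [1.411, 1.065, -1.413]
contact_force: [-1.4, 0.0, -0.4]
gripper_width: 0.06
```

>>> {"fn": "move_arm", "kwargs": {"motion": [{"tx": -0.015,"ty": 0,"tz": 0,"rx": 0,"ry": 0,"rz": 0},{"tx": -0.04,"ty": 0,"tz": 0,"rx": 0,"ry": 0,"rz": 0},{"tx": -0.06,"ty": 0,"tz": 0,"rx": 0,"ry": 0,"rz": 0},{"tx": -0.07,"ty": 0,"tz": 0,"rx": 0,"ry": 0,"rz": 0},{"tx": -0.07,"ty": 0,"tz": 0,"rx": 0,"ry": 0,"rz": 0}]}}

```text
time: 18.27
tool_pos: [0.6384, 0.0354, 0.1788]
tcp_rot: [1.416, 1.059, -1.406]
contact_force: [1.3, 0.2, -0.2]
gripper_width: 0.0594
```

```bash
python3 - <<'E'
from h import *
c=save("wrist","w25"); crop(c,210,110,220,200,3,"w25c")
s=save("scene","s25"); crop(s,255,170,90,65,8,"s25c")
E
python3 d.py 0.6358 0.0337 0.13 -16
```

```text
t 18.37 p [0.6363 0.0355 0.1743] yaw -16.0 F [-0.9 -0.3 -1.3] w 0.0595
shift mm [44.3  0.   1.8] rot [ 0.   -0.01 -0.04]
```

View pics/w25c.png

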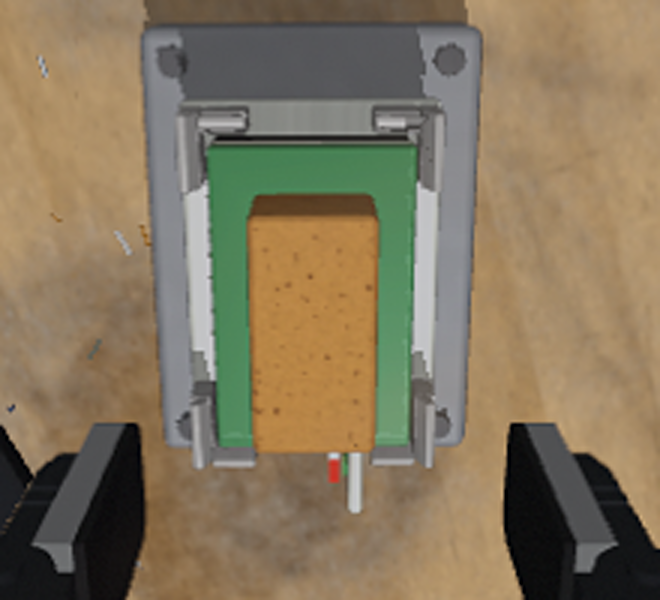

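View pics/s25c.png

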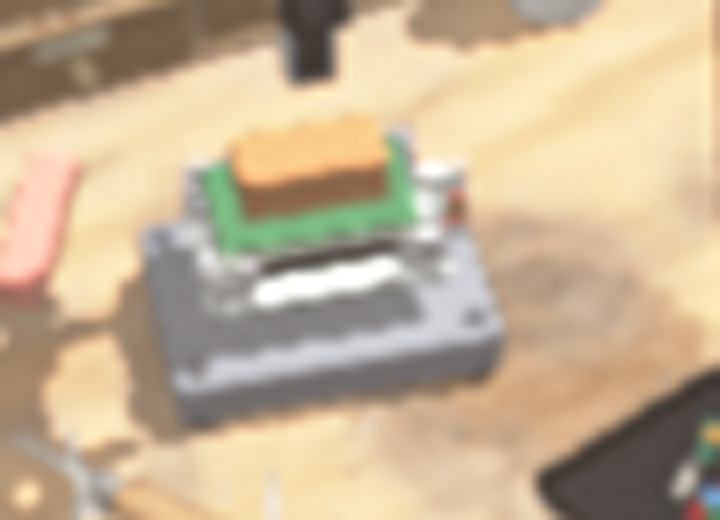

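Run:
```python
from m3 import *
c=load("w25")
rect(c,[[247.5,215],[378.5,216],[375.5,453],[253,452.5]],3,[210,110],.101,"cork")
rect(c,[[208,143.5],[418,144.5],[409,447],[218.5,447]],3,[210,110],.077,"tile")
```

```text
cork [0.6364 0.0332 0.101 ] 0.0593 0.0296 yaw -16.03 -16.63
tile [0.6363 0.0337 0.077 ] 0.0826 0.0515 yaw -16.180000000000007 -16.4
```

Stack is centred: cork (0.6364, 0.0332), tile (0.6363, 0.0337). Close the fingers and approach for the press.

>>> {"fn": "move_arm", "kwargs": {"motion": [{"tx": 0,"ty": 0,"tz": 0.002,"rx": 0,"ry": 0,"rz": 0},{"tx": 0,"ty": 0,"tz": 0.002,"rx": 0,"ry": 0,"rz": 0},{"tx": 0.01,"ty": 0,"tz": 0.002,"rx": 0,"ry": 0,"rz": 0},{"tx": 0.025,"ty": 0,"tz": 0.002,"rx": 0,"ry": 0,"rz": 0},{"tx": 0.038,"ty": 0,"tz": 0.002,"rx": 0,"ry": 0,"rz": 0}], "claw": 0}}

```text
time: 18.78
tool_pos: [0.6349, 0.0335, 0.1334]
tcp_rot: [1.411, 1.065, -1.413]
contact_force: [-0.2, 0.3, -0.3]
gripper_width: 0.0004
```

>>> {"fn": "move_arm", "kwargs": {"motion": [{"tx": 0.004,"ty": 0,"tz": 0,"rx": 0,"ry": 0,"rz": 0},{"tx": 0.008,"ty": 0,"tz": 0,"rx": 0,"ry": 0,"rz": 0},{"tx": 0.01,"ty": 0,"tz": 0,"rx": 0,"ry": 0,"rz": 0},{"tx": 0.01,"ty": 0,"tz": 0,"rx": 0,"ry": 0,"rz": 0},{"tx": 0.01,"ty": 0,"tz": 0,"rx": 0,"ry": 0,"rz": 0}]}}

```text
time: 19.2
tool_pos: [0.636, 0.0335, 0.1264]
tcp_rot: [1.412, 1.063, -1.411]
contact_force: [0.0, -0.2, 0.8]
gripper_width: -0.0
```

```bash
python3 d.py 0.6358 0.0334 0.118 -16
python3 - <<'E'
from h import *
c=save("wrist","w26")
E
```

```text
t 19.2 p [0.636  0.0335 0.1264] yaw -16.0 F [ 0.  -0.2  0.8] w -0.0
shift mm [ 8.4 -0.2  0.2] rot [ 0.   -0.01 -0.05]
```

View pics/w26.png

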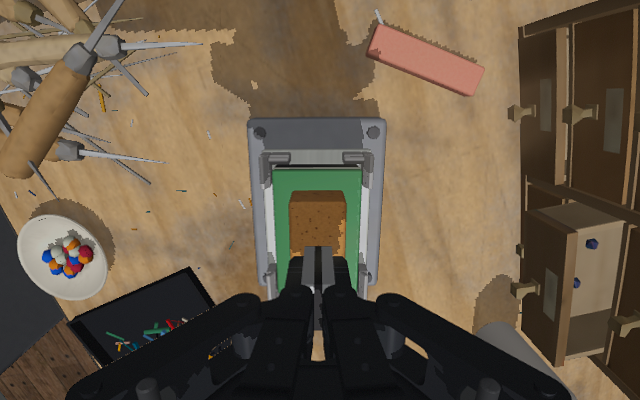

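>>> {"fn": "move_arm", "kwargs": {"motion": [{"tx": 0.002,"ty": 0,"tz": 0,"rx": 0,"ry": 0,"rz": 0},{"tx": 0.004,"ty": 0,"tz": 0,"rx": 0,"ry": 0,"rz": 0},{"tx": 0.006,"ty": 0,"tz": 0,"rx": 0,"ry": 0,"rz": 0},{"tx": 0.008,"ty": 0,"tz": 0,"rx": 0,"ry": 0,"rz": 0},{"tx": 0.01,"ty": 0,"tz": 0,"rx": 0,"ry": 0,"rz": 0}]}}

```text
time: 19.67
tool_pos: [0.6358, 0.0335, 0.1164]
tcp_rot: [1.412, 1.064, -1.412]
contact_force: [-1.3, -0.7, 5.4]
gripper_width: -0.0001
```

>>> {"fn": "move_arm", "kwargs": {"motion": [{"tx": 0.001,"ty": 0,"tz": 0,"rx": 0,"ry": 0,"rz": 0},{"tx": 0.002,"ty": 0,"tz": 0,"rx": 0,"ry": 0,"rz": 0},{"tx": 0.003,"ty": 0,"tz": 0,"rx": 0,"ry": 0,"rz": 0},{"tx": 0.003,"ty": 0,"tz": 0,"rx": 0,"ry": 0,"rz": 0},{"tx": 0.003,"ty": 0,"tz": 0,"rx": 0,"ry": 0,"rz": 0}]}}

```text
time: 20.08
tool_pos: [0.6358, 0.0335, 0.1141]
tcp_rot: [1.412, 1.064, -1.412]
contact_force: [-3.8, 0.8, 6.8]
gripper_width: 0.0001
```

```bash
python3 d.py 0.6358 0.0334 0.11 -16
```

```text
t 20.08 p [0.6358 0.0335 0.1141] yaw -15.99 F [-3.8  0.8  6.8] w 0.0001
shift mm [4.1 0.1 0.1] rot [ 0.01  0.   -0.  ]
```

>>> {"fn": "move_arm", "kwargs": {"motion": [{"tx": 0.001,"ty": 0,"tz": 0,"rx": 0,"ry": 0,"rz": 0},{"tx": 0.002,"ty": 0,"tz": 0,"rx": 0,"ry": 0,"rz": 0},{"tx": 0.003,"ty": 0,"tz": 0,"rx": 0,"ry": 0,"rz": 0},{"tx": 0.004,"ty": 0,"tz": 0,"rx": 0,"ry": 0,"rz": 0},{"tx": 0.004,"ty": 0,"tz": 0,"rx": 0,"ry": 0,"rz": 0}]}}

```text
time: 20.5
tool_pos: [0.6359, 0.0335, 0.1106]
tcp_rot: [1.412, 1.064, -1.412]
contact_force: [-4.0, -0.7, 9.3]
gripper_width: 0.0003
```

```bash
python3 d.py 0.6358 0.0334 0.11 -16;python3 - <<'E'
from h import *
c=save("wrist","w27"); crop(c,220,110,200,200,3,"w27c")
s=save("scene","s27"); crop(s,275,170,70,60,9,"s27c")
t=save("top","t27"); crop(t,265,145,90,70,8,"t27c")
E
python3 d.py 0.6358 0.0334 0.11 -16
```

```text
t 20.5 p [0.6359 0.0335 0.1106] yaw -15.99 F [-4.  -0.7  9.3] w 0.0003
shift mm [ 0.6 -0.1  0.2] rot [ 0.01  0.   -0.01]
t 20.65 p [0.6359 0.0335 0.1108] yaw -15.99 F [-4.9 -0.9  8.6] w 0.0001
shift mm [ 0.8 -0.1  0.2] rot [ 0.01  0.   -0.01]
```

View pics/w27c.png

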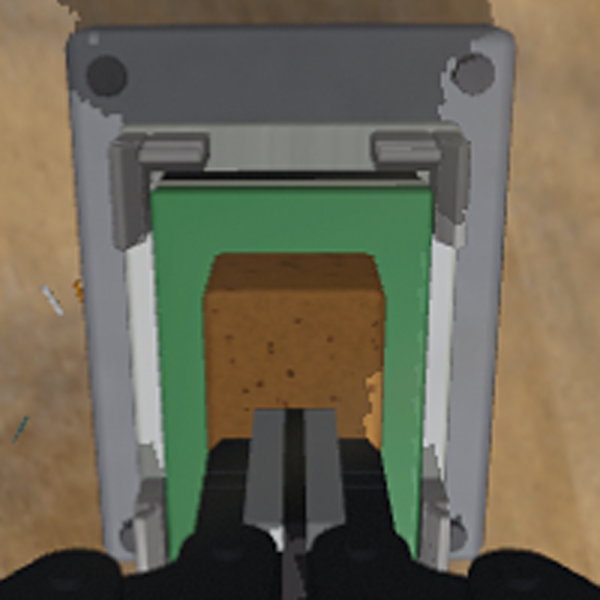

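View pics/s27c.png

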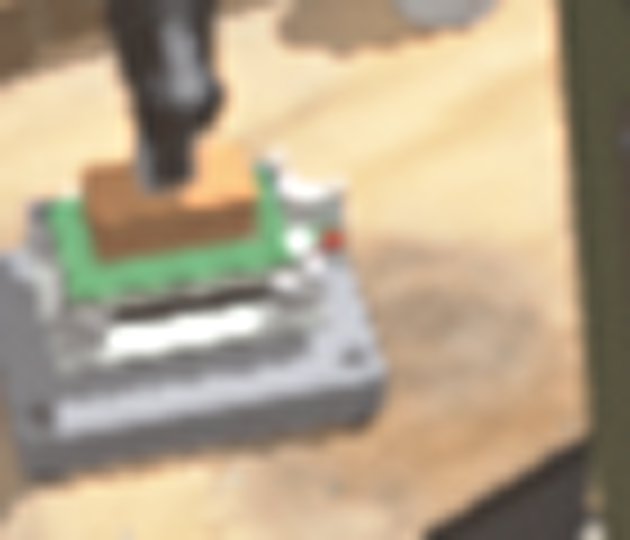

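View pics/t27c.png

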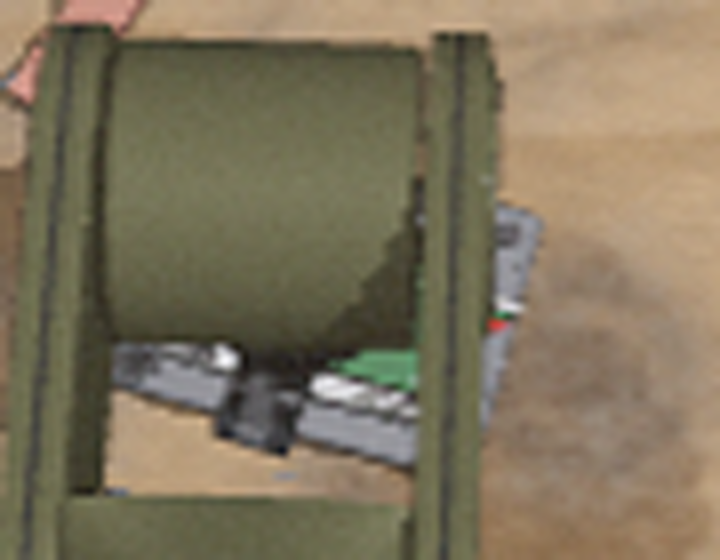

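Run:
```python
from m3 import *
a=load("s25");b=load("s27")
for n in ("s17","s25","s27"):
    im=load(n)[0].astype(float)[180:210,300:325]
    r=np.clip(im[...,2]-np.maximum(im[...,1],im[...,0])-40,0,None)
    ys,xs=np.mgrid[180:210,300:325]; print(n,(r*xs).sum()/r.sum(),(r*ys).sum()/r.sum(),r.sum())
# ECC shift of the lower-front tile/tray edge region
A=a[0].astype(np.float32).mean(2);B=b[0].astype(np.float32).mean(2)
for (x0,x1,y0,y1) in ((280,308,195,207),(278,310,193,210),(300,315,186,206)):
    k=6
    T=cv2.resize(A[y0:y1,x0:x1],None,fx=k,fy=k,interpolation=cv2.INTER_CUBIC); S=cv2.resize(B[y0-5:y1+5,x0-5:x1+5],None,fx=k,fy=k,interpolation=cv2.INTER_CUBIC)
    m=cv2.matchTemplate(S,T,cv2.TM_CCOEFF_NORMED); l=cv2.minMaxLoc(m); print(l[1],np.array(l[3])/k-5)
p=np.array([[.616,-.02,.066]]); print(proj(a,p),proj(a,p-[0,0,.008])-proj(a,p))
# tile in wrist at press: size fit
c=load("w27"); px=np.array([[152,186],[434,186]])
for z in (.077,.071,.069,.067): 
    P=unproj(c,(px-1)/3+[220,110],z); print(z,np.linalg.norm(P[0]-P[1]).round(4))
c=load("w25"); px=np.array([[208,143.5],[418,144.5]]); P=unproj(c,(px-1)/3+[210,110],.077);print(np.linalg.norm(P[0]-P[1]))
```

```text
s17 311.468085106383 195.0212765957447 47.0
s25 303.4033149171271 190.59668508287294 181.0
s27 304.67045454545456 192.17045454545453 264.0
0.9354918003082275 [-0.33333333  1.66666667]
0.9194294214248657 [-0.16666667  1.66666667]
0.8732396364212036 [0.  1.5]
[[311.66623457 193.44990664]] [[0.0377905  1.76277051]]
0.077 0.0491
0.071 0.0509
0.069 0.0515
0.067 0.0521
0.05136366182638056
```

Three estimates of travel: tool height 7.3 mm, scene-image shift about 7.3 mm, tile apparent size about 7.7 mm. Add a little push, ease the sideways load, then hold.

>>> {"fn": "move_arm", "kwargs": {"motion": [{"tx": 0.0005,"ty": -0.0004,"tz": 0,"rx": 0,"ry": 0,"rz": 0},{"tx": 0.0006,"ty": -0.0004,"tz": 0,"rx": 0,"ry": 0,"rz": 0},{"tx": 0.0006,"ty": -0.0004,"tz": 0,"rx": 0,"ry": 0,"rz": 0},{"tx": 0.0006,"ty": -0.0004,"tz": 0,"rx": 0,"ry": 0,"rz": 0},{"tx": 0.0006,"ty": -0.0004,"tz": 0,"rx": 0,"ry": 0,"rz": 0}]}}

```text
time: 21.07
tool_pos: [0.6358, 0.0336, 0.1105]
tcp_rot: [1.412, 1.063, -1.411]
contact_force: [-3.7, -0.4, 9.2]
gripper_width: 0.0004
```

>>> {"fn": "move_arm", "kwargs": {"motion": [{"tx": 0,"ty": 0,"tz": 0,"rx": 0,"ry": 0,"rz": 0},{"tx": 0,"ty": 0,"tz": 0,"rx": 0,"ry": 0,"rz": 0},{"tx": 0,"ty": 0,"tz": 0,"rx": 0,"ry": 0,"rz": 0},{"tx": 0,"ty": 0,"tz": 0,"rx": 0,"ry": 0,"rz": 0},{"tx": 0,"ty": 0,"tz": 0,"rx": 0,"ry": 0,"rz": 0}]}}

```text
time: 21.48
tool_pos: [0.6359, 0.0336, 0.1105]
tcp_rot: [1.412, 1.063, -1.411]
contact_force: [-3.5, 0.1, 9.0]
gripper_width: -0.0001
```

```bash
python3 d.py 0.6358 0.0334 0.11 -16;python3 - <<'E'
from h import *
c=save("wrist","w28"); crop(c,220,110,200,200,3,"w28c")
b=save("scene","s28"); a=load("s25")
A=a[0].astype(np.float32).mean(2);B=b[0].astype(np.float32).mean(2);k=6
for (x0,x1,y0,y1) in ((280,308,195,207),(278,310,193,210),(300,315,186,206)):
    T=cv2.resize(A[y0:y1,x0:x1],None,fx=k,fy=k,interpolation=cv2.INTER_CUBIC); S=cv2.resize(B[y0-5:y1+5,x0-5:x1+5],None,fx=k,fy=k,interpolation=cv2.INTER_CUBIC)
    m=cv2.matchTemplate(S,T,cv2.TM_CCOEFF_NORMED); l=cv2.minMaxLoc(m); print(l[1],np.array(l[3])/k-5)
F=[]
im=np.hstack([cv2.resize(x[0][178:212,296:326],None,fx=13,fy=13,interpolation=cv2.INTER_CUBIC) for x in (a,b)])
cv2.imwrite("pics/g28.png",im)
E
```

```text
t 21.48 p [0.6359 0.0336 0.1105] yaw -15.99 F [-3.5  0.1  9. ] w -0.0001
shift mm [ 0.5 -0.   0.2] rot [ 0.01 -0.   -0.07]
0.93830406665802 [-0.33333333  1.66666667]
0.9214456081390381 [-0.16666667  1.66666667]
0.8705175518989563 [0.  1.5]
```

View pics/w28c.png

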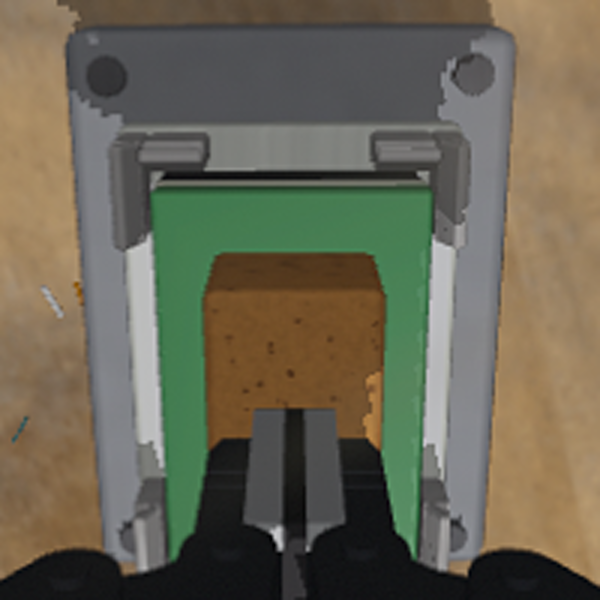

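View pics/g28.png

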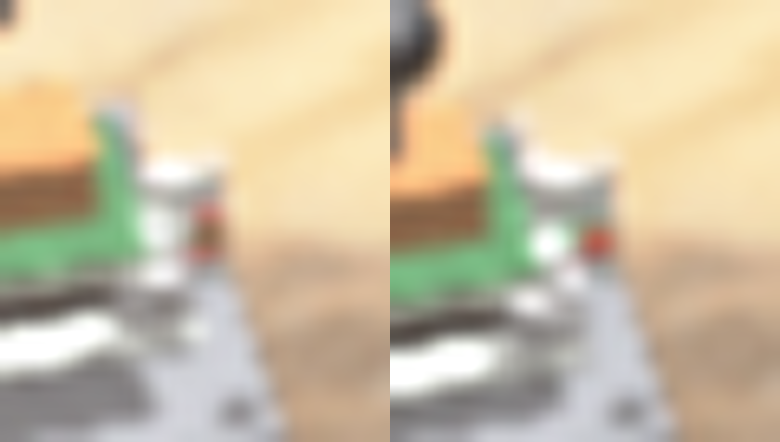

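Side by side: the red pointer (left view row ~213, above the green band) now sits at row ~240, over the green band. Travel estimates are 7–8 mm, so I add 0.7 mm and hold.

>>> {"fn": "move_arm", "kwargs": {"motion": [{"tx": 0.0004,"ty": 0,"tz": 0,"rx": 0,"ry": 0,"rz": 0},{"tx": 0.0007,"ty": 0,"tz": 0,"rx": 0,"ry": 0,"rz": 0},{"tx": 0.0007,"ty": 0,"tz": 0,"rx": 0,"ry": 0,"rz": 0},{"tx": 0.0007,"ty": 0,"tz": 0,"rx": 0,"ry": 0,"rz": 0},{"tx": 0.0007,"ty": 0,"tz": 0,"rx": 0,"ry": 0,"rz": 0}]}}

```text
time: 22.0
tool_pos: [0.6359, 0.0336, 0.1099]
tcp_rot: [1.412, 1.063, -1.411]
contact_force: [-3.4, -0.6, 9.8]
gripper_width: 0.0
```

>>> {"fn": "move_arm", "kwargs": {"motion": [{"tx": 0,"ty": 0,"tz": 0,"rx": 0,"ry": 0,"rz": 0},{"tx": 0,"ty": 0,"tz": 0,"rx": 0,"ry": 0,"rz": 0},{"tx": 0,"ty": 0,"tz": 0,"rx": 0,"ry": 0,"rz": 0},{"tx": 0,"ty": 0,"tz": 0,"rx": 0,"ry": 0,"rz": 0},{"tx": 0,"ty": 0,"tz": 0,"rx": 0,"ry": 0,"rz": 0}]}}

```text
time: 22.42
tool_pos: [0.6359, 0.0335, 0.1099]
tcp_rot: [1.412, 1.063, -1.411]
contact_force: [-4.0, -0.1, 9.5]
gripper_width: -0.0002
```

>>> {"fn": "move_arm", "kwargs": {"motion": [{"tx": 0,"ty": 0,"tz": 0,"rx": 0,"ry": 0,"rz": 0},{"tx": 0,"ty": 0,"tz": 0,"rx": 0,"ry": 0,"rz": 0},{"tx": 0,"ty": 0,"tz": 0,"rx": 0,"ry": 0,"rz": 0},{"tx": 0,"ty": 0,"tz": 0,"rx": 0,"ry": 0,"rz": 0},{"tx": 0,"ty": 0,"tz": 0,"rx": 0,"ry": 0,"rz": 0}]}}

```text
time: 22.83
tool_pos: [0.6359, 0.0335, 0.1099]
tcp_rot: [1.412, 1.063, -1.411]
contact_force: [-4.8, -1.0, 10.5]
gripper_width: 0.0001
```

>>> {"fn": "move_arm", "kwargs": {"motion": [{"tx": 0,"ty": 0,"tz": 0,"rx": 0,"ry": 0,"rz": 0},{"tx": 0,"ty": 0,"tz": 0,"rx": 0,"ry": 0,"rz": 0},{"tx": 0,"ty": 0,"tz": 0,"rx": 0,"ry": 0,"rz": 0},{"tx": 0,"ty": 0,"tz": 0,"rx": 0,"ry": 0,"rz": 0},{"tx": 0,"ty": 0,"tz": 0,"rx": 0,"ry": 0,"rz": 0}]}}

```text
time: 23.25
tool_pos: [0.6359, 0.0335, 0.1099]
tcp_rot: [1.412, 1.063, -1.411]
contact_force: [-4.5, 0.4, 9.9]
gripper_width: 0.0
```

>>> {"fn": "move_arm", "kwargs": {"motion": [{"tx": 0,"ty": 0,"tz": 0,"rx": 0,"ry": 0,"rz": 0},{"tx": 0,"ty": 0,"tz": 0,"rx": 0,"ry": 0,"rz": 0},{"tx": 0,"ty": 0,"tz": 0,"rx": 0,"ry": 0,"rz": 0},{"tx": 0,"ty": 0,"tz": 0,"rx": 0,"ry": 0,"rz": 0},{"tx": 0,"ty": 0,"tz": 0,"rx": 0,"ry": 0,"rz": 0}]}}

```text
time: 23.67
tool_pos: [0.6359, 0.0336, 0.1099]
tcp_rot: [1.412, 1.063, -1.411]
contact_force: [-4.8, -0.2, 10.1]
gripper_width: 0.0001
```

>>> {"fn": "move_arm", "kwargs": {"motion": [{"tx": 0,"ty": 0,"tz": 0,"rx": 0,"ry": 0,"rz": 0},{"tx": 0,"ty": 0,"tz": 0,"rx": 0,"ry": 0,"rz": 0},{"tx": 0,"ty": 0,"tz": 0,"rx": 0,"ry": 0,"rz": 0},{"tx": 0,"ty": 0,"tz": 0,"rx": 0,"ry": 0,"rz": 0},{"tx": 0,"ty": 0,"tz": 0,"rx": 0,"ry": 0,"rz": 0}]}}

```text
time: 24.08
tool_pos: [0.6359, 0.0336, 0.1099]
tcp_rot: [1.412, 1.063, -1.411]
contact_force: [-4.7, -0.5, 10.4]
gripper_width: -0.0002
```

>>> {"fn": "move_arm", "kwargs": {"motion": [{"tx": 0,"ty": 0,"tz": 0,"rx": 0,"ry": 0,"rz": 0},{"tx": 0,"ty": 0,"tz": 0,"rx": 0,"ry": 0,"rz": 0},{"tx": 0,"ty": 0,"tz": 0,"rx": 0,"ry": 0,"rz": 0},{"tx": 0,"ty": 0,"tz": 0,"rx": 0,"ry": 0,"rz": 0},{"tx": 0,"ty": 0,"tz": 0,"rx": 0,"ry": 0,"rz": 0}]}}

```text
time: 24.5
tool_pos: [0.6359, 0.0335, 0.1099]
tcp_rot: [1.412, 1.063, -1.411]
contact_force: [-3.6, -0.5, 9.7]
gripper_width: 0.0001
```

```bash
python3 d.py 0.6358 0.0334 0.11 -16;python3 - <<'E'
from h import *
c=save("wrist","w29"); crop(c,120,60,400,300,2,"w29c")
b=save("scene","s29"); a=load("s25")
A=a[0].astype(np.float32).mean(2);B=b[0].astype(np.float32).mean(2);k=6
for (x0,x1,y0,y1) in ((280,308,195,207),(278,310,193,210),(300,315,186,206)):
    T=cv2.resize(A[y0:y1,x0:x1],None,fx=k,fy=k,interpolation=cv2.INTER_CUBIC); S=cv2.resize(B[y0-5:y1+5,x0-5:x1+5],None,fx=k,fy=k,interpolation=cv2.INTER_CUBIC)
    m=cv2.matchTemplate(S,T,cv2.TM_CCOEFF_NORMED); l=cv2.minMaxLoc(m); print(l[1],np.array(l[3])/k-5)
im=np.hstack([cv2.resize(x[0][178:212,296:326],None,fx=13,fy=13,interpolation=cv2.INTER_CUBIC) for x in (a,b)])
cv2.imwrite("pics/g29.png",im)
E
```

```text
t 24.5 p [0.6359 0.0335 0.1099] yaw -15.99 F [-3.6 -0.5  9.7] w 0.0001
shift mm [-0.1 -0.   0.1] rot [ 0.01 -0.   -0.07]
0.946025550365448 [-0.33333333  1.83333333]
0.9268831014633179 [-0.16666667  1.83333333]
0.8773750066757202 [0.  1.5]
```

View pics/w29c.png

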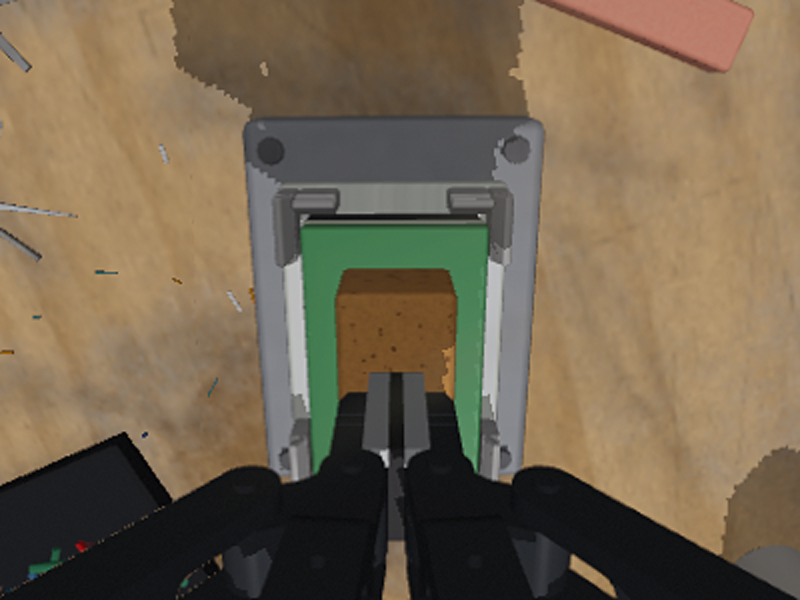

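View pics/g29.png

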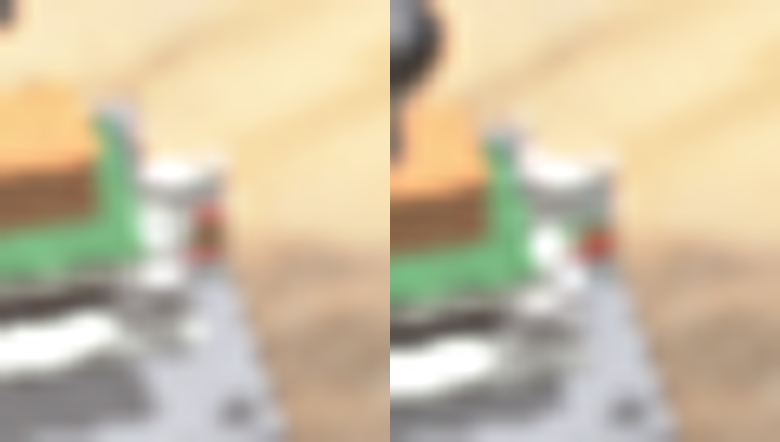

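Held for 2.5 s. Force is about 10 N, the tool is 8.1 mm below first contact, and the image shift is about 1.8 px (8 mm). All agree, so I hand it in.

```bash
python3 -c "
from plant import env
print(env.close_job())"
```

```text
the job is handed in; nothing more can be done
None
```

The press is loaded in the order asked and I handed the job in at about 24.6 s, still holding the cork pressed down. The graphite plate is in the pocket, the glass tile on it (white side down), and the cork centred on top, lengthwise.

- **Stack alignment:** before pressing, the wrist camera put graphite, tile and cork within about 0.5 mm of each other, with angles within about 0.5°. They still looked aligned in the picture taken during the press.
- **Travel:** I held it for 2.5 s with steady readings. Tool height gave about 8.1 mm, the push was about 10 N (about 8 mm of travel), and the tray's shift in the scene picture gave about 7–8 mm. The bottom stop was never reached.
- **Less certain:** the pointer spans only about two pixels in the scene picture, so the green band is confirmed mainly by height and force. A sideways force of about 4 N also stayed on the fingertips during the hold, though nothing slid.
- **Bystanders:** I moved none of the dish, bottle, caliper or stone. I did not make a separate check of their final positions.

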